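Swap the dummy tubes for flasks in a packing insert and click the bar home

TASK

Clear the cardboard dummy tubes out of the grey packing insert into the grey tote, then lay every upright steel flask on its side in the insert, one to a cradle (any cradle, cap towards either end). Last, put the aluminium hold-down bar across them and push it straight down over the two snap hooks at the insert's ends, fully home, until both sides have clicked; leave the pen pot and the roll of tape as they stand.

Things in the scene. Friction and masses are not known exactly. Their poses are not given: they have to be found in the camera images.
- insert: Grey plastic packing insert, fixed to the table: base plate 150 (its x) by 310 (its y) by 8 mm. Origin: centre of its underside, on the table; z up. Three open cradles side by side at y = -70, 0 and +70 mm, each running along x. At both ends in y: a shoulder for the bar, guides and a black snap hook, all outside |y| = 126 mm.
- cradle0 (a point): Where the centre of a laid flask belongs in the first cradle, on the flask's axis, 42 mm above the table (the flask's top is then 62 mm high). The cradle runs along x: two 90-degree V supports, 12 mm thick, at x = -45 and +45 mm from here, upper edges 41 mm high and 29 mm either side; between them 78 mm are open down to the 8 mm base plate.
- cradle1 (a point): The same for the middle cradle
- cradle2 (a point): The same for the third cradle
- seat_a (a point): Middle of the shoulder that carries the bar's foot at the insert's +y end, 132.5 mm from its middle, 40 mm high. Two guides flank the bar's foot here: inner faces 29.5 mm either side (x) up to 58 mm high, then flaring to 69 mm high, 72 mm apart. Beyond the bar's end, 141 mm from the middle, stands the hook: 18 mm wide, 74 mm high, nose's underside 54 mm high.
- seat_b (a point): The same at the insert's -y end
- bar: Aluminium hold-down bar, a low bridge 274 mm long (y), 180 g: top plate 252 by 36 (x) mm, 26 to 38 mm above the feet; at each end a leg with a foot pointing outwards, 12 mm thick, 56 mm wide (x). Black grip rib on top in the middle, 16 (x) by 60 (y) mm, 38 to 70 mm up. Origin: centre, at feet level; z up. Starts standing on the table. Home, its feet are 40 mm above the table; laid on the hooks 67 mm.
- bar_end_a (a point): Underside of the foot 132 mm from its middle towards the bar's +y end
- bar_end_b (a point): Underside of the foot 132 mm from its middle towards the bar's -y end
- hook_a (a joint): Bend of the snap hook at the insert's +y end, rad: 0 = at rest, growing as it is pushed outwards (0.08 to 0.15 as the bar's foot passes its nose); springs back to 0 by itself when the foot has clicked below the nose. It takes 10 to 22 N straight down on the bar's middle to click both hooks, 5 to 11 N on one end to click that end.
- hook_b (a joint): The same for the hook at the insert's -y end
- flask1: Brushed steel flask with a black cap of the same width: plain round cylinder 40 mm in diameter, 130 mm long with its cap (the last 21 mm), 220 g. Origin: centre of its foot; z along its axis towards the cap. Starts standing upright on the table; two or three of the flasks are there (None: absent).
- flask1_mid (a point): The flask's centre, on its axis 65 mm from the foot
- flask2: Brushed steel flask with a black cap of the same width: plain round cylinder 40 mm in diameter, 130 mm long with its cap (the last 21 mm), 220 g. Origin: centre of its foot; z along its axis towards the cap. Starts standing upright on the table; two or three of the flasks are there (None: absent).
- flask2_mid (a point): The flask's centre, on its axis 65 mm from the foot
- flask3: Brushed steel flask with a black cap of the same width: plain round cylinder 40 mm in diameter, 130 mm long with its cap (the last 21 mm), 220 g. Origin: centre of its foot; z along its axis towards the cap. Starts standing upright on the table; two or three of the flasks are there (None: absent).
- flask3_mid (a point): The flask's centre, on its axis 65 mm from the foot
- tube1: Closed cardboard dummy tube, 40 mm in diameter, 130 mm long, 60 g. Origin: its middle; x along its axis. Two or three of the tubes are there (None: absent), each lying in a cradle of the insert.
- tube2: Closed cardboard dummy tube, 40 mm in diameter, 130 mm long, 60 g. Origin: its middle; x along its axis. Two or three of the tubes are there (None: absent), each lying in a cradle of the insert.
- tube3: Closed cardboard dummy tube, 40 mm in diameter, 130 mm long, 60 g. Origin: its middle; x along its axis. Two or three of the tubes are there (None: absent), each lying in a cradle of the insert.
- tote: Grey plastic open tote, fixed to the table: 180 by 180 by 90 mm high, walls and floor 5 mm. Origin: centre of its underside, on the table; sides along x and y.
- pen_pot: Grey plastic pen pot, 72 mm wide, 95 mm high, standing on the table (bystander). Origin: centre of its foot.
- tape_roll: Brown roll of tape lying flat, 104 mm in diameter, 48 mm high (bystander). Origin: centre of its underside.

How it is judged (in metres and radians):
On the way, in this order (a step that is already met when the one before it is completed fails the run):
1. the tubes are in the tote (x of tube1 in the frame of tote between -0.085 and 0.085 m and y of tube1 in the frame of tote between -0.085 and 0.085 m and z of tube1 in the frame of tote between 0 and 0.085 m and x of tube2 in the frame of tote between -0.085 and 0.085 m and y of tube2 in the frame of tote between -0.085 and 0.085 m and z of tube2 in the frame of tote between 0 and 0.085 m and x of tube3 in the frame of tote between -0.085 and 0.085 m and y of tube3 in the frame of tote between -0.085 and 0.085 m and z of tube3 in the frame of tote between 0 and 0.085 m), for 0.2 s.
2. every flask lies on its side in a cradle (z of flask1_mid in the frame of insert between 0.036 and 0.047 m and x of flask1_mid in the frame of insert between -0.03 and 0.03 m and y of flask1_mid in the frame of insert between -0.085 and 0.085 m and angle between the z axis of each of flask1, flask2, flask3 and the x axis of insert, either way round below 0.12 rad and z of flask2_mid in the frame of insert between 0.036 and 0.047 m and x of flask2_mid in the frame of insert between -0.03 and 0.03 m and y of flask2_mid in the frame of insert between -0.085 and 0.085 m and z of flask3_mid in the frame of insert between 0.036 and 0.047 m and x of flask3_mid in the frame of insert between -0.03 and 0.03 m and y of flask3_mid in the frame of insert between -0.085 and 0.085 m), for 0.3 s.
3. the bar is home and both hooks have clicked over it (z of bar_end_a in the frame of insert between 0.034 and 0.0435 m and value of joint each of hook_a, hook_b below 0.04 rad and z of bar_end_b in the frame of insert between 0.034 and 0.0435 m and horizontal distance between bar and insert below 0.008 m and angle between the y axis of bar and the y axis of insert, either way round below 0.05 rad), for 0.2 s.
At the end, for the whole second after the job is handed in: Tubes in the tote, below its rim; every flask in a cradle (axis within 0.12 rad, centre 36 to 47 mm high, within 30 mm of the insert's middle along x); bar across with both ends home (feet below 43.5 mm), centred within 8 mm, both hooks sprung back (below 0.04 rad); all at rest (all of step 1 and all of step 2 and all of step 3 and linear speed of each of flask1, flask2, flask3, bar below 0.02 m/s); the robot touches nothing.
It fails at once if the pen pot or the roll of tape was knocked away (more than 60 mm) or the pot tipped (distance of any of pen_pot, tape_roll from where it was at the start of the episode above 0.06 m or angle between pen_pot's own z axis and vertical above 0.6 rad).
Of flask1, flask2, flask3 only 2 to 3 are there at a start; the rules pass over those that are not, and their reading is None.
Of tube1, tube2, tube3 only 2 to 3 are there at a start; the rules pass over those that are not, and their reading is None.
At some moment in a run one of bar may be knocked a few centimetres aside while the robot is not near it.
It also fails if it takes over 210 s, if anything falls off the work surface, if the arm or the gripper's body presses on something with over 40 N, if the wrist force passes 120 N, or if a joint passes its speed limit or range.

ROBOT

A 6-joint arm with a two-finger parallel gripper is mounted at the origin on the work surface. World frame = base frame: x ahead of the robot, y to its left, z up, the work surface at z = 0. Lengths are in mm, angles in rad, forces in N, time in s.
With the tool pointing down it reaches from about 300 to 775 mm from the base axis. Payload 14.6 kg.
Tool frame: the origin (TCP) lies between the finger pads; the fingertips stand 22 mm ahead of it and the grasp point (between the pads) lies 3 mm ahead of it (manip.tcp_to_tips is the distance from the TCP to the fingertips, in mm); y points along the fingers, z is the direction in which the jaws open and shut, and the axes are right-handed (so a half turn about y gives the same grasp; the last joint's range is limited). The gripper opens to 94 mm and grips with 3 to 60 N. Pads are 16 mm wide; open, the fingers measure 119 mm over their backs; the gripper's body (75 mm by 177 mm) begins 78 mm behind the grasp point.
Start: joints at [1.207, 0.3, 1.521, -0, 1.321, -0.067], TCP at [160.851, 525.943, 227.446] pointing down, gripper open.
Joint ranges: [-3.03, 3.03], [-0.79, 2.21], [0.23, 2.52], [-1.04, 4.18], [0, 3.07], [-2.55, 2.55]. Speed limits (rad/s): [2.22, 2.22, 2.57, 3.14, 3.14, 3.14].

INTERFACE

Orientations are given as [roll, pitch, yaw] about the fixed x, y, z axes, in that order (R = Rz(yaw) Ry(pitch) Rx(roll)).
In Python, from cell import manip gives the robot as it stands.
- The arm moves only by the shell command python3 -m jog 'ROWS' [OPENING] [FORCE]. ROWS is JSON, one flat list of numbers, 6 for each row, row after row: the shift along the tool's x, y, z in mm, then the turn, a rotation vector about the tool's x, y, z in degrees. A call has 1 to 10 rows; each row is the pose to reach, as a shift and turn from the pose commanded when the call began, along the tool's axes at that moment; what a row does not reach only later rows make up. A row lasts 1/12 s, in which the tool goes at most 41.7 mm and 7.16 degrees, less where a joint would pass 70% of its speed; a pose out of reach is approached as far as the arm can. A call with a gripper value outside its range is refused whole. OPENING is the finger opening in mm, from 0 to 94, set as the call begins (- or left out, the last holds). The fingers move at their own pace and stop on an object; FORCE is the grip in N (left out, the last holds). Time passes only in rows, so rows that repeat a pose let the fingers close. It gives the time, the measured TCP pose, the force and the opening at its end, in the units of the state.
- manip.read_state(): the state, without advancing time (a new reading comes with each control period).
- manip.camera(name): name is "scene" or "top" or "wrist"; returns a dict with "img" (384x512x3 uint8, red, green, blue), "intrinsics" (3x3 intrinsics, pixels), "k1" (the pictures are not rectified: a ray, as slopes to the right and down, at radius r is drawn at 1 + k1 r^2 times it, then the intrinsics apply), "origin" and "orientation" of the camera in the world. Camera axes: x right, y down, z forward; pixel columns grow to the right and rows downward; lengths in mm; the calibration is good to about 2 mm. A picture is of the moment at which its call begins. There is no depth.
- manip.sign_off(): hands the job in, once; it reports no verdict.
Trained networks look in a picture, given as the dict that the camera call returned (one of the last four; its "shot" number tells which), for a name from the list of things; names that differ only in an ending like _2 or _b are one class to them, and where a whole thing is asked for, a point or a joint stands for the part that bears it (a point fixed in the world has none). Each returns a list of dicts, best first, with "score" (0 to 1); they miss things now and then, are a little off and sometimes report something else, mostly with a low value. They report only what shows in the picture. A call takes as long as a camera call.
- manip.masks_of(thing, picture): "pixels" (384x512 bool, what is visible of it) and "xy" ([column, row] in pixels, amid what is visible of it).
- manip.tip_of(thing, picture): "xy" ([column, row] in pixels: a listed point, or the origin of a listed thing).
The state is a dict: "clock": time; "joints": joint angles; "qd": joint speeds; "effort": joint torques, N m; "eef_pos": TCP position; "eef_rot": TCP orientation; "wrist_force": force on the tool from outside, world axes, zero at the start; "moment": the same for the moment, N m; "finger_gap": finger opening in mm.
Only numpy, scipy, OpenCV 4.12 (cv2) and the standard library are available. Lean on these libraries where they do the work, as an engineer would, in place of code of your own. Each camera call takes 0.05 s, during which the arm holds its last target.

## Working session

There is one attempt and no reset: what is moved stays moved. The work goes in short steps, Python scripts to look and compute and a shell command to move; the robot and the scene stay as the last step left them, time stands still between calls to the robot, and variables do not carry over. Pictures are saved under pics/ and viewed, and the job is handed in when it is done.

```bash
ls; mkdir -p pics
cat > h.py <<'E'
import numpy as np, cv2
from cell import manip
from scipy.spatial.transform import Rotation as R
def rot(c):
    o=np.array(c["orientation"],float)
    return o if o.shape==(3,3) else R.from_euler('xyz',o).as_matrix()
def ray(c,uv):
    K=np.array(c["intrinsics"]);k=c["k1"]
    d=np.array([(uv[0]-K[0,2])/K[0,0],(uv[1]-K[1,2])/K[1,1]])
    s=d.copy()
    for _ in range(20): s=d/(1+k*(s@s))
    return np.array(c["origin"],float),rot(c)@np.array([s[0],s[1],1])
def onz(c,uv,z):
    o,d=ray(c,uv); return o+d*(z-o[2])/d[2]
def proj(c,p):
    K=np.array(c["intrinsics"]);q=rot(c).T@(np.array(p,float)-np.array(c["origin"]))
    s=q[:2]/q[2]; s=s*(1+c["k1"]*(s@s)); return np.array([K[0,0]*s[0]+K[0,2],K[1,1]*s[1]+K[1,2]])
def save(c,n): cv2.imwrite('pics/'+n,c["img"][:,:,::-1])
E
python3 - <<'E'
from h import *
print(manip.read_state())
for n in ["scene","top","wrist"]:
    c=manip.camera(n); save(c,n+'0.png'); print(n,c["origin"],c["orientation"],c["k1"],c["intrinsics"])
    for t in ["insert","bar","flask1","tube1","tote","pen_pot","tape_roll","bar_end_a","seat_a","cradle1","flask1_mid"]:
        print(t,[(np.round(m["xy"]).tolist(),round(m["score"],2)) for m in manip.tip_of(t,c)])
E
```

```text
pics
{'clock': 0.0, 'joints': array([ 1.20741698e+00,  3.00448970e-01,  1.52160167e+00, -1.06979771e-05,
        1.32066750e+00, -6.65723909e-02]), 'qd': array([-0.00063963, -0.00142134,  0.00129212, -0.00162521, -0.00134931,
        0.00170571]), 'effort': array([-1.68884271e-03, -5.31794322e+01, -3.52726114e+01,  7.07452185e-02,
        2.44784262e-02, -1.33059070e-04]), 'eef_pos': array([160.76346617, 525.73109791, 226.88973859]), 'eef_rot': array([-1.57192001e+00,  6.45319555e-05, -2.96804339e-01]), 'wrist_force': array([-0.01924633, -0.16759181,  0.3654585 ]), 'moment': array([-0.00929951, -0.01021447,  0.00337124]), 'finger_gap': 94.03503174585386}
scene [1202.14874548 -848.16683137 1220.85372583] [-2.39233305 -0.01180242  0.67295923] 0.014639559136685397 [[470.44663299   0.         258.80232665]
 [  0.         470.44663299 188.70281033]
 [  0.           0.           1.        ]]
insert [([226.0, 235.0], 0.97)]
bar [([305.0, 158.0], 0.78)]
flask1 [([283.0, 181.0], 0.94), ([262.0, 168.0], 0.8), ([310.0, 196.0], 0.57)]
tube1 [([242.0, 238.0], 0.84), ([226.0, 225.0], 0.7), ([214.0
[... 1144 characters left out ...]
.57), ([306.0, 234.0], 0.37), ([313.0, 173.0], 0.19), ([220.0, 222.0], 0.18)]
seat_a [([320.0, 155.0], 0.97), ([306.0, 230.0], 0.74)]
cradle1 [([309.0, 215.0], 0.83), ([314.0, 195.0], 0.71)]
flask1_mid [([217.0, 226.0], 0.57), ([307.0, 196.0], 0.4), ([383.0, 232.0], 0.32)]
wrist [ 82.73718268 550.31620376 386.25991369] [ 2.86029061e+00 -7.01458701e-04  1.27381775e+00] -0.03564507527516838 [[312.00651231   0.         253.16431218]
 [  0.         312.00651231 190.6654077 ]
 [  0.           0.           1.        ]]
insert []
bar []
flask1 []
tube1 []
tote [([255.0, 356.0], 0.25)]
pen_pot [([255.0, 359.0], 0.91)]
tape_roll []
bar_end_a [([166.0, 362.0], 0.69)]
seat_a []
cradle1 []
flask1_mid []
```

Run:
```python
import cv2
for n in ["scene","top"]:
    i=cv2.imread(f'pics/{n}0.png'); 
    i=i[80:300,90:420] if n=='top' else i[90:300,90:370]
    cv2.imwrite(f'pics/{n}0z.png',cv2.resize(i,None,fx=2.4,fy=2.4,interpolation=cv2.INTER_CUBIC))
```

```text
(no output)
```

View pics/top0z.png

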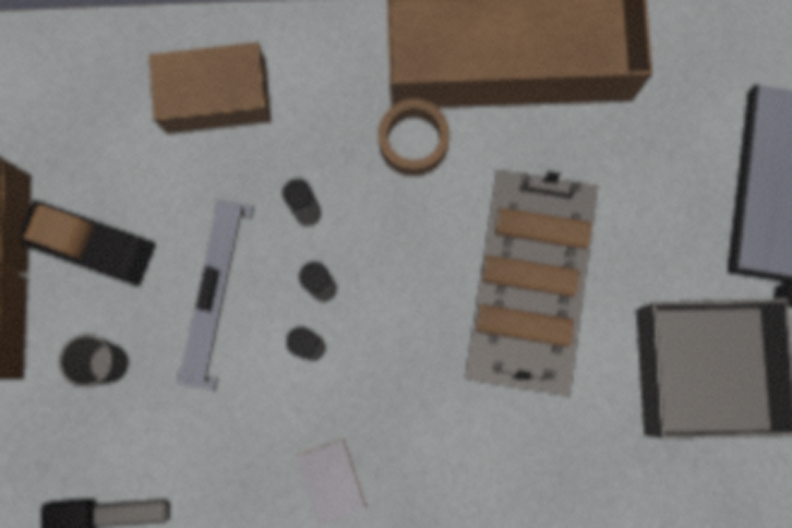

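View pics/scene0z.png

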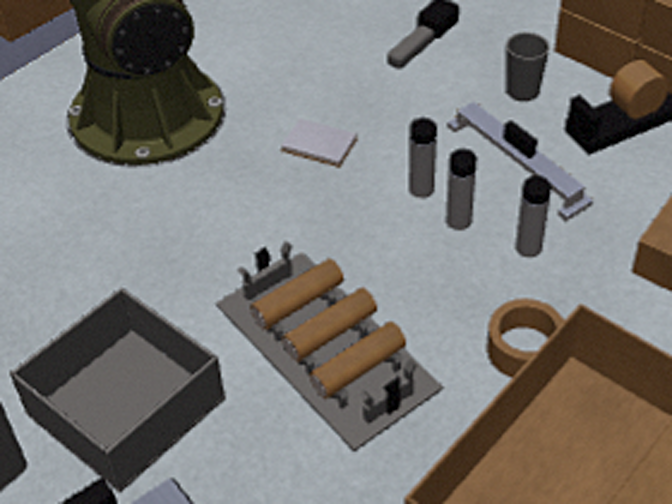

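Run:
```python
from h import *
t=manip.camera("top"); s=manip.camera("scene")
def z2p(p): return np.array(p)/2.4+np.array([90,80])-0.3
print("plate", [onz(t,z2p(p),8)[:2].round() for p in [(497,168),(598,185),(570,395),(465,378)]])
def mk(c,n,k=3):
    r=[m for m in manip.masks_of(n,c) if m["score"]>.4]
    return r
# flask caps in top: approx
caps=[onz(t,z2p(p),130)[:2].round() for p in [(299,193),(317,275),(303,340)]]
print("caps",caps)
for n,z in [("tube1",42),("tote",45),("tape_roll",24),("pen_pot",47),("insert",8),("bar",35)]:
    for m in mk(t,n):
        ys,xs=np.nonzero(m["pixels"]); rr=cv2.minAreaRect(np.stack([xs,ys],1).astype(np.float32))
        bx=cv2.boxPoints(rr)
        print(n,round(m["score"],2),len(xs),onz(t,rr[0],z)[:2].round(1),[onz(t,b,z)[:2].round().tolist() for b in bx])
# scene flasks
for m in mk(s,"flask1"):
    ys,xs=np.nonzero(m["pixels"]); print("sflask",m["score"],xs.min(),xs.max(),ys.min(),ys.max(),m["xy"])
for m in mk(t,"flask1"):
    ys,xs=np.nonzero(m["pixels"]); print("tflask",m["score"],xs.min(),xs.max(),ys.min(),ys.max(),m["xy"])
for m in manip.tip_of("flask1",s): print("foot s",m["score"],onz(s,m["xy"],0)[:2].round())
for m in manip.tip_of("flask1",t): print("foot t",m["score"],onz(t,m["xy"],0)[:2].round())
for c in (s,t):
    for m in manip.tip_of("seat_a",c): print("seat",m["score"],onz(c,m["xy"],40)[:2].round())
    for m in manip.tip_of("bar_end_a",c): print("bend",m["score"],onz(c,m["xy"],0)[:2].round())
    for m in manip.tip_of("bar",c): print("bar",m["score"],onz(c,m["xy"],0)[:2].round())
    for m in manip.tip_of("insert",c): print("insert",m["score"],onz(c,m["xy"],0)[:2].round())
    for m in manip.tip_of("cradle1",c): print("cradle",m["score"],onz(c,m["xy"],42)[:2].round())
    for m in manip.tip_of("tube1",c): print("tube",m["score"],onz(c,m["xy"],42)[:2].round())
    for m in manip.tip_of("tote",c): print("tote",m["score"],onz(c,m["xy"],0)[:2].round())
```

```text
plate [array([ 713., -135.]), array([ 682., -281.]), array([ 380., -222.]), array([408., -75.])]
caps [array([654., 141.]), array([544., 119.]), array([460., 138.])]
tube1 0.89 487 [ 544.7 -170.9] [[536.0, -99.0], [579.0, -108.0], [554.0, -243.0], [511.0, -234.0]]
tube1 0.73 441 [ 476.5 -157.3] [[470.0, -89.0], [509.0, -97.0], [483.0, -226.0], [445.0, -217.0]]
tube1 0.63 468 [ 613.1 -191.3] [[607.0, -121.0], [647.0, -130.0], [619.0, -262.0], [580.0, -252.0]]
tote 0.73 3652 [ 409.1 -418.9] [[502.0, -313.0], [503.0, -534.0], [318.0, -522.0], [317.0, -306.0]]
tape_roll 0.69 407 [758.6 -12.4] [[815.0, 33.0], [812.0, -62.0], [703.0, -58.0], [706.0, 36.0]]
pen_pot 0.77 516 [445.  441.5] [[482.0, 491.0], [478.0, 393.0], [409.0, 392.0], [412.0, 489.0]]
insert 0.67 2282 [ 543.2 -178.3] [[405.0, -75.0], [714.0, -134.0], [685.0, -285.0], [379.0, -221.0]]
bar 0.6 951 [533.9 275.3] [[410.0, 328.0], [675.0, 274.0], [662.0, 221.0], [398.0, 277.0]]
sflask 0.92 305 318 162 196 [314.4, 181.1]
sflask 0.79 275 288 151 185 [281.1, 165.2]
sflask 0.57 259 271 139 171 [263.3, 155.4]
tflask 0.65 208 223 155 
[... 470 characters left out ...]
651. -176.]
insert 0.58 [ 548. -176.]
cradle 0.76 [ 554. -189.]
cradle 0.71 [ 488. -172.]
tube 0.86 [ 613. -179.]
tube 0.69 [681. 114.]
tube 0.67 [ 479. -151.]
tote 0.71 [755. -10.]
tote 0.69 [ 413. -412.]
seat 0.94 [ 675. -201.]
seat 0.89 [ 414. -160.]
seat 0.69 [414. 294.]
seat 0.69 [752. -20.]
seat 0.35 [673. 150.]
bend 0.76 [412. 318.]
bend 0.6 [665. 257.]
bend 0.58 [ 685. -218.]
bar 0.76 [534. 279.]
insert 0.94 [ 539. -170.]
cradle 0.9 [ 476. -168.]
cradle 0.82 [ 541. -182.]
cradle 0.6 [ 616. -190.]
cradle 0.47 [458. 132.]
tube 0.63 [ 480. -152.]
tube 0.6 [ 549. -168.]
tube 0.59 [ 614. -193.]
tube 0.58 [ 609. -197.]
tube 0.33 [ 540. -181.]
tote 0.67 [ 406. -404.]
tote 0.35 [ 565. -168.]
```

```bash
cat >> h.py <<'E'
# insert frame estimate
C=np.array([545.5,-178.]); u=np.array([.981,-.193]); v=np.array([-.193,-.981])
def Rt(yaw,tilt=0):
    "tilt: deg about tool z from straight down"
    return R.from_euler('xyz',[-90,0,yaw],degrees=True)*R.from_rotvec([0,0,tilt],degrees=True)
def to(*targets, cur=None):
    s=manip.read_state()
    p,r=(np.array(s["eef_pos"]),R.from_euler('xyz',s["eef_rot"])) if cur is None else cur
    for (q,rt) in targets:
        d=r.inv().apply(np.array(q,float)-p); w=(r.inv()*rt).as_rotvec(degrees=True)
        print("row",d.round(1).tolist(),w.round(1).tolist(), "dist",np.linalg.norm(d).round(),"ang",np.linalg.norm(w).round())
    print("now",p.round(1),r.as_euler('xyz',degrees=True).round(1))
    return s
E
python3 - <<'E'
from h import *
a=np.append(C-70*u,200); to((a,Rt(-101.1)))
t=manip.camera("top")
def z2p(p): return np.array(p)/2.4+np.array([90,80])-0.3
print("tote rim", [onz(t,z2p(p),90)[:2].round() for p in [(637,308),(655,436),(783,303)]],[onz(t,z2p(p),5)[:2].round() for p in [(657,308),(667,430),(767,304),(775,430)]])
E
```

```text
row [504.1, 27.5, -567.8] [-0.0, 84.1, -0.0] dist 760.0 ang 84.0
now [160.9 525.9 227.5] [-90.  -0. -17.]
tote rim [array([ 492., -303.]), array([ 324., -314.]), array([ 492., -497.])] [array([ 499., -354.]), array([ 327., -355.]), array([ 500., -511.]), array([ 323., -505.])]
```

```bash
python3 -m jog '[252,0,-284,0,42,0, 252,0,-284,0,42,0, 252,0,-284,0,42,0, 252,0,-284,0,42,0, 252,0,-284,0,42,0, 252,0,-284,0,42,0, 252,0,-284,0,42,0, 252,0,-284,0,42,0, 252,0,-284,0,42,0, 252,0,-284,0,42,0]' 62 20
python3 - <<'E'
from h import *
a=np.append(C-70*u,200); to((a,Rt(-101.1)))
E
```

```text
clock: 3.98
eef_pos: [320.5, 176.2, 227.7]
eef_rot: [-1.57, -0.001, -1.035]
wrist_force: [0.8, 0.6, 0.0]
finger_gap: 61.9
row [372.7, 28.1, -39.5] [-0.1, 41.8, 0.0] dist 376.0 ang 42.0
now [320.5 176.2 227.7] [-90.   -0.1 -59.3]
```

```bash
python3 -m jog '[373,28,-40,0,42,0, 373,28,-40,0,42,0, 373,28,-40,0,42,0, 373,28,-40,0,42,0, 373,28,-40,0,42,0, 373,28,-40,0,42,0, 373,28,-40,0,42,0, 373,28,-40,0,42,0, 373,28,-40,0,42,0, 373,28,-40,0,42,0]'
python3 - <<'E'
from h import *
a=np.append(C-70*u,200); to((a,Rt(-101.1)))
w=manip.camera("wrist"); save(w,"w1.png"); 
for n in ["tube1","seat_a"]:
  for m in manip.tip_of(n,w): print(n,m["score"],np.round(m["xy"]),onz(w,m["xy"],42)[:2].round(1))
for m in manip.masks_of("tube1",w):
    ys,xs=np.nonzero(m["pixels"]); rr=cv2.minAreaRect(np.stack([xs,ys],1).astype(np.float32)); print(m["score"],rr,onz(w,rr[0],50)[:2])
E
```

```text
clock: 4.82
eef_pos: [478.0, -164.2, 198.2]
eef_rot: [-1.572, -0.0, -1.766]
wrist_force: [-0.3, 0.1, -0.9]
finger_gap: 62.3
row [0.5, -1.8, -1.1] [0.0, -0.1, 0.0] dist 2.0 ang 0.0
now [ 478.  -164.2  198.2] [ -90.    -0.  -101.2]
tube1 0.91 [253. 173.] [ 478.7 -154.4]
tube1 0.74 [319. 170.] [ 546.1 -164.8]
tube1 0.71 [387. 181.] [ 614.8 -190.3]
seat_a 0.72 [444. 180.] [ 674.6 -200.1]
seat_a 0.65 [196. 182.] [ 418.2 -152. ]
0.93 ((387.20306396484375, 179.27175903320312), (43.287960052490234, 131.39085388183594), 6.115503787994385) [ 612.29522458 -185.55761752]
0.74 ((252.0, 173.0), (132.0, 42.0), 90.0) [ 478.27941806 -152.43137346]
0.64 ((321.0482177734375, 170.40785217285156), (41.08660888671875, 128.29547119140625), 2.2679543495178223) [ 547.00466785 -163.30144804]
```

View pics/w1.png

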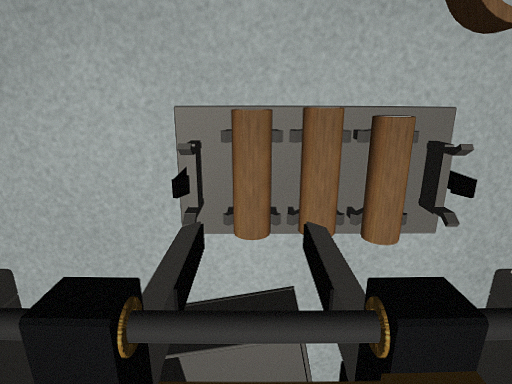

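Run:
```python
from h import *
w=manip.camera("wrist")
i=w["img"]; cv2.imwrite("pics/w1z.png",cv2.resize(i[90:250,160:480,::-1],None,fx=2.5,fy=2.5,interpolation=cv2.INTER_CUBIC))
P=[onz(w,p,8)[:2] for p in [(174.5,107),(455.5,107.5),(437,234),(182,234.5)]]
print(np.round(P,1)); 
for a,b in [(0,1),(1,2),(2,3),(3,0)]: d=P[b]-P[a]; print(np.linalg.norm(d).round(1),np.degrees(np.arctan2(d[1],d[0])).round(2))
print(np.mean(P,0))
```

```text
[[ 406.   -68.1]
 [ 709.5 -126.3]
 [ 684.1 -275.4]
 [ 376.2 -215.5]]
309.1 -10.86
151.2 -99.65
313.7 169.0
150.5 78.58
[ 543.93917384 -171.33042638]
```

View pics/w1z.png

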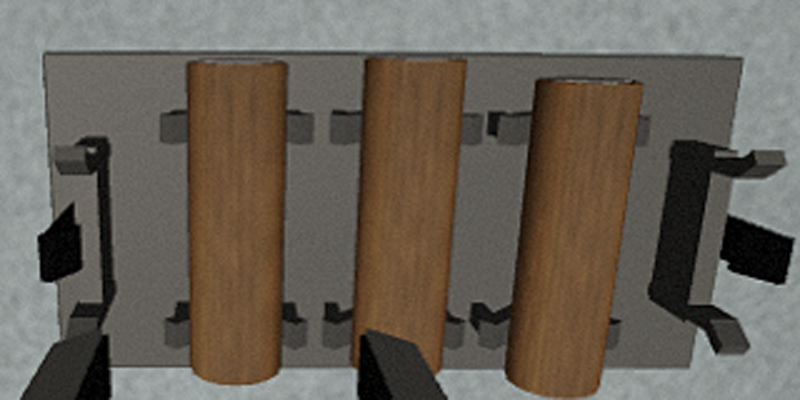

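```bash
sed -i 's/^C=.*/C=np.array([545.,-173.]); u=np.array([.9820,-.1891]); v=np.array([-.1891,-.9820])/' h.py
python3 -m jog '[-5,60,0,0,0,0, -5,100,0,0,0,0, -5,130,0,0,0,0, -5,152,0,0,0,0, -5,152,0,0,0,0, -5,152,0,0,0,0]' && python3 -m jog '[0,0,0,0,0,0, 0,0,0,0,0,0, 0,0,0,0,0,0, 0,0,0,0,0,0, 0,0,0,0,0,0]' 30 20 && python3 -m jog '[0,-60,0,0,0,0, 0,-100,0,0,0,0, 0,-140,0,0,0,0, 0,-160,0,0,0,0, 0,-160,0,0,0,0]'
python3 - <<'E'
from h import *
T=np.array([410,-405.])
to((np.append(T+[-42,0],200),Rt(-90)),(np.append(T+[-42,0],75),Rt(-90)))
E
```

```text
clock: 5.57
eef_pos: [477.4, -153.8, 47.9]
eef_rot: [-1.572, 0.0, -1.762]
wrist_force: [0.8, 0.3, -0.2]
finger_gap: 62.3
clock: 5.98
eef_pos: [478.1, -154.9, 48.8]
eef_rot: [-1.569, -0.0, -1.763]
wrist_force: [-2.1, 1.8, 10.0]
finger_gap: 39.6
clock: 6.4
eef_pos: [479.6, -155.6, 215.0]
eef_rot: [-1.56, -0.002, -1.763]
wrist_force: [0.3, -0.4, -0.6]
finger_gap: 39.4
row [266.1, 14.8, -62.1] [-0.6, -11.0, 0.2] dist 274.0 ang 11.0
row [265.8, 139.8, -63.4] [-0.6, -11.0, 0.2] dist 307.0 ang 11.0
now [ 479.6 -155.6  215. ] [-8.94e+01 -1.00e-01 -1.01e+02]
```

```bash
python3 -m jog '[266,10,-62,0,-11,0, 266,10,-62,0,-11,0, 266,10,-62,0,-11,0, 266,10,-62,0,-11,0, 266,10,-62,0,-11,0, 266,10,-62,0,-11,0, 266,10,-62,0,-11,0, 266,10,-62,0,-11,0, 266,10,-62,0,-11,0]'
python3 - <<'E'
from h import *
w=manip.camera("wrist"); save(w,"w2.png"); to()
E
```

```text
clock: 7.15
eef_pos: [365.0, -404.8, 197.0]
eef_rot: [-1.571, 0.001, -1.573]
wrist_force: [0.4, -0.4, -0.6]
finger_gap: 39.7
now [ 365.7 -403.9  197.1] [-90.    0.  -90.1]
```

View pics/w2.png

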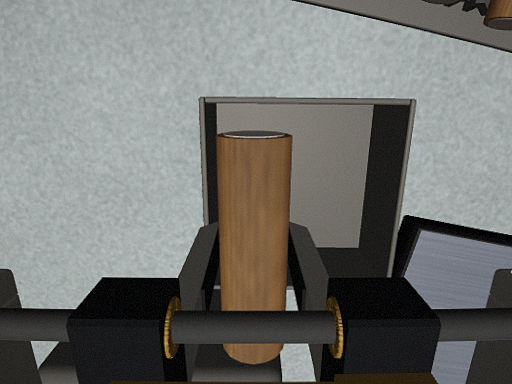

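Run:
```python
from h import *
w=manip.camera("wrist")
print([onz(w,p,90)[:2].round(1) for p in [(200,98),(415,100),(205,210),(402,210),(206,288),(393,275)]], onz(w,(217,133),220),onz(w,(291,133),220))
```

```text
[array([ 321.5, -319.7]), array([ 499.3, -320.8]), array([ 321.5, -416.9]), array([ 500.6, -417.4]), array([ 318.8, -497.9]), array([ 500.9, -484.4])] [ 349.40750241 -335.6183178   220.        ] [ 381.32951612 -335.65982886  220.        ]
```

```bash
sed -i '$a T=np.array([410.5,-410.])' h.py
python3 -m jog '[5,40,2,0,0,0, 5,80,2,0,0,0, 5,110,2,0,0,0, 5,122,2,0,0,0, 5,122,2,0,0,0, 5,122,2,0,0,0]' && python3 -m jog '[0,0,0,0,0,0, 0,0,0,0,0,0, 0,0,0,0,0,0, 0,0,0,0,0,0]' 48 20 && python3 -m jog '[0,-40,0,0,0,0, 0,-80,0,0,0,0, 0,-120,0,0,0,0, 0,-125,0,0,0,0]'
python3 - <<'E'
from h import *
a=np.append(C,200); to((a-[*(6*v),0],Rt(-100.9)))
w=manip.camera("wrist"); save(w,"w3.png")
E
```

```text
clock: 7.75
eef_pos: [368.7, -408.9, 76.6]
eef_rot: [-1.57, -0.001, -1.57]
wrist_force: [-0.0, 0.3, -0.3]
finger_gap: 39.4
clock: 8.08
eef_pos: [368.1, -409.4, 76.5]
eef_rot: [-1.57, -0.001, -1.571]
wrist_force: [-0.2, 0.8, -0.7]
finger_gap: 47.6
clock: 8.42
eef_pos: [369.2, -410.7, 208.0]
eef_rot: [-1.564, -0.008, -1.571]
wrist_force: [-0.4, -0.2, 0.7]
finger_gap: 48.2
row [-243.7, 7.2, 176.9] [-0.4, 10.9, 0.4] dist 301.0 ang 11.0
now [ 369.2 -410.7  208. ] [-89.6  -0.5 -90. ]
```

View pics/w3.png

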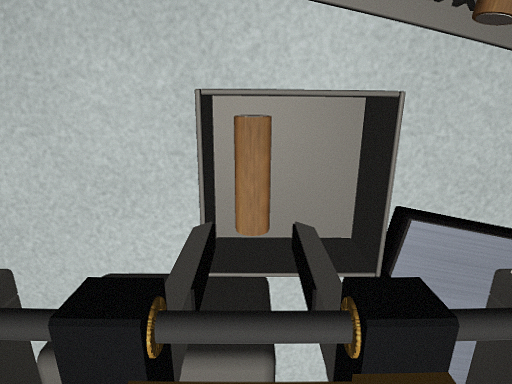

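```bash
python3 -m jog '[-244,0,177,0,11,0, -244,0,177,0,11,0, -244,0,177,0,11,0, -244,0,177,0,11,0, -244,0,177,0,11,0, -244,0,177,0,11,0, -244,0,177,0,11,0, -244,0,177,0,11,0, -244,0,177,0,11,0, -244,0,177,0,11,0]' 62
python3 - <<'E'
from h import *
a=np.append(C,47); to((a-[*(6*v),0],Rt(-100.9)))
w=manip.camera("wrist")
for m in manip.masks_of("tube1",w):
    ys,xs=np.nonzero(m["pixels"]); rr=cv2.minAreaRect(np.stack([xs,ys],1).astype(np.float32)); print(m["score"],rr,onz(w,rr[0],50)[:2])
E
```

```text
clock: 9.3
eef_pos: [544.6, -164.9, 199.5]
eef_rot: [-1.572, -0.0, -1.762]
wrist_force: [-0.8, 0.2, -0.2]
finger_gap: 62.4
row [1.9, 152.5, 2.1] [0.1, -0.0, 0.0] dist 153.0 ang 0.0
now [ 544.6 -164.9  199.5] [ -90.1   -0.  -100.9]
0.81 ((169.0, 369.5), (25.0, 20.0), 90.0) [ 394.49223389 -380.77205269]
0.63 ((257.0, 183.5), (129.0, 40.0), 90.0) [ 547.61395548 -165.10849929]
0.62 ((323.9046936035156, 184.31076049804688), (39.57680130004883, 115.94478607177734), 3.0127875804901123) [ 614.7276613  -178.93856711]
0.22 ((395.5, 195.5), (27.0, 19.0), 90.0) [ 686.73026075 -205.07891314]
```

```bash
python3 -m jog '[2,60,2,0,0,0, 2,100,2,0,0,0, 2,130,2,0,0,0, 2,153,2,0,0,0, 2,153,2,0,0,0, 2,153,2,0,0,0]' && python3 -m jog '[0,0,0,0,0,0, 0,0,0,0,0,0, 0,0,0,0,0,0, 0,0,0,0,0,0, 0,0,0,0,0,0]' 30 20 && python3 -m jog '[0,-60,0,0,0,0, 0,-100,0,0,0,0, 0,-140,0,0,0,0, 0,-150,0,0,0,0, 0,-150,0,0,0,0, 0,-150,0,0,0,0]'
python3 - <<'E'
from h import *
to((np.append(T+[44,0],200),Rt(-90)))
E
```

```text
clock: 9.9
eef_pos: [545.7, -168.4, 47.3]
eef_rot: [-1.573, 0.0, -1.764]
wrist_force: [1.0, -0.2, 1.0]
finger_gap: 62.4
clock: 10.32
eef_pos: [546.9, -167.7, 48.9]
eef_rot: [-1.569, -0.0, -1.763]
wrist_force: [-4.1, -0.5, 7.7]
finger_gap: 39.4
clock: 10.82
eef_pos: [546.9, -167.5, 199.1]
eef_rot: [-1.568, -0.001, -1.763]
wrist_force: [-0.9, 0.5, -1.8]
finger_gap: 39.6
row [255.7, -0.9, -44.4] [-0.2, -11.0, 0.0] dist 260.0 ang 11.0
now [ 546.9 -167.5  199.1] [ -89.8   -0.  -101. ]
```

```bash
python3 -m jog '[256,0,-44,0,-11,0, 256,0,-44,0,-11,0, 256,0,-44,0,-11,0, 256,0,-44,0,-11,0, 256,0,-44,0,-11,0, 256,0,-44,0,-11,0, 256,0,-44,0,-11,0, 256,0,-44,0,-11,0, 256,0,-44,0,-11,0, 256,0,-44,0,-11,0]' && python3 -m jog '[0,40,0,0,0,0, 0,80,0,0,0,0, 0,110,0,0,0,0, 0,124,0,0,0,0, 0,124,0,0,0,0, 0,124,0,0,0,0]' && python3 -m jog '[0,0,0,0,0,0, 0,0,0,0,0,0, 0,0,0,0,0,0, 0,0,0,0,0,0]' 48 20 && python3 -m jog '[0,-40,0,0,0,0, 0,-80,0,0,0,0, 0,-120,0,0,0,0, 0,-125,0,0,0,0, 0,-125,0,0,0,0]'
python3 - <<'E'
from h import *
a=np.append(C+70*u,200); to((a+[*(2*v),0],Rt(-100.9)))
w=manip.camera("wrist"); save(w,"w4.png")
E
```

```text
clock: 11.65
eef_pos: [454.9, -408.9, 196.7]
eef_rot: [-1.572, 0.001, -1.57]
wrist_force: [1.0, 0.5, -0.9]
finger_gap: 39.3
clock: 12.15
eef_pos: [455.1, -409.1, 73.5]
eef_rot: [-1.571, 0.001, -1.569]
wrist_force: [-0.5, -0.7, -0.5]
finger_gap: 39.6
clock: 12.48
eef_pos: [454.7, -410.5, 74.5]
eef_rot: [-1.57, -0.001, -1.571]
wrist_force: [-0.2, -0.6, 0.0]
finger_gap: 47.9
clock: 12.9
eef_pos: [455.1, -411.0, 201.9]
eef_rot: [-1.567, -0.004, -1.571]
wrist_force: [-0.4, 0.5, -0.5]
finger_gap: 48.1
row [-222.8, 1.6, 158.2] [-0.3, 10.9, 0.2] dist 273.0 ang 11.0
now [ 455.1 -411.   201.9] [-89.8  -0.2 -90. ]
```

View pics/w4.png

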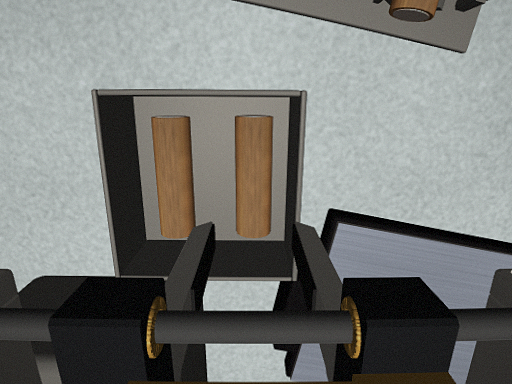

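```bash
python3 -m jog '[-223,0,158,0,11,0, -223,0,158,0,11,0, -223,0,158,0,11,0, -223,0,158,0,11,0, -223,0,158,0,11,0, -223,0,158,0,11,0, -223,0,158,0,11,0, -223,0,158,0,11,0, -223,0,158,0,11,0, -223,0,158,0,11,0]' 62
python3 - <<'E'
from h import *
a=np.append(C+70*u,47); to((a+[*(2*v),0],Rt(-100.9)))
w=manip.camera("wrist"); save(w,"w5.png")
for m in manip.masks_of("tube1",w):
    ys,xs=np.nonzero(m["pixels"]); rr=cv2.minAreaRect(np.stack([xs,ys],1).astype(np.float32)); print(m["score"],rr,onz(w,rr[0],50)[:2])
E
```

```text
clock: 13.78
eef_pos: [611.7, -187.8, 196.9]
eef_rot: [-1.573, 0.0, -1.763]
wrist_force: [-0.2, -0.8, 0.8]
finger_gap: 61.9
row [0.1, 149.9, 2.0] [0.1, -0.1, -0.0] dist 150.0 ang 0.0
now [ 611.7 -187.8  196.9] [ -90.1    0.  -101. ]
0.98 ((256.5, 182.0), (132.0, 41.0), 90.0) [ 614.50457212 -185.63652202]
0.97 ((170.5, 363.0), (36.0, 21.0), 90.0) [ 467.15158151 -391.40196483]
```

View pics/w5.png

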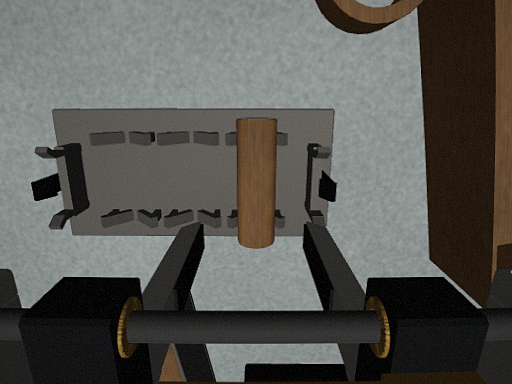

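```bash
python3 -m jog '[0,60,2,0,0,0, 0,100,2,0,0,0, 0,130,2,0,0,0, 0,150,2,0,0,0, 0,150,2,0,0,0, 0,150,2,0,0,0]' && python3 -m jog '[0,0,0,0,0,0, 0,0,0,0,0,0, 0,0,0,0,0,0, 0,0,0,0,0,0, 0,0,0,0,0,0]' 30 20 && python3 -m jog '[0,-60,0,0,0,0, 0,-100,0,0,0,0, 0,-140,0,0,0,0, 0,-150,0,0,0,0, 0,-150,0,0,0,0, 0,-150,0,0,0,0]'
python3 - <<'E'
from h import *
to((np.append(T,200),Rt(-90)))
E
```

```text
clock: 14.38
eef_pos: [613.8, -188.5, 48.2]
eef_rot: [-1.572, 0.0, -1.764]
wrist_force: [-0.4, -0.5, 0.8]
finger_gap: 62.1
clock: 14.8
eef_pos: [614.3, -187.9, 50.0]
eef_rot: [-1.571, -0.0, -1.763]
wrist_force: [-7.6, 1.0, 8.2]
finger_gap: 39.5
clock: 15.3
eef_pos: [614.8, -187.8, 200.3]
eef_rot: [-1.567, -0.001, -1.763]
wrist_force: [0.7, 0.6, -1.1]
finger_gap: 39.5
row [257.1, -0.0, -158.2] [-0.2, -11.0, 0.0] dist 302.0 ang 11.0
now [ 614.8 -187.8  200.3] [ -89.8   -0.  -101. ]
```

```bash
python3 -m jog '[257,0,-158,0,-11,0, 257,0,-158,0,-11,0, 257,0,-158,0,-11,0, 257,0,-158,0,-11,0, 257,0,-158,0,-11,0, 257,0,-158,0,-11,0, 257,0,-158,0,-11,0, 257,0,-158,0,-11,0, 257,0,-158,0,-11,0, 257,0,-158,0,-11,0]' && python3 -m jog '[0,40,0,0,0,0, 0,80,0,0,0,0, 0,110,0,0,0,0, 0,124,0,0,0,0, 0,124,0,0,0,0, 0,124,0,0,0,0]' && python3 -m jog '[0,0,0,0,0,0, 0,0,0,0,0,0, 0,0,0,0,0,0, 0,0,0,0,0,0]' 48 20 && python3 -m jog '[0,-40,0,0,0,0, 0,-80,0,0,0,0, 0,-120,0,0,0,0, 0,-125,0,0,0,0, 0,-125,0,0,0,0]'
python3 - <<'E'
from h import *
w=manip.camera("wrist"); save(w,"w6.png")
t=manip.camera("top"); save(t,"t6.png")
i=t["img"][80:300,90:420,::-1]; cv2.imwrite(f'pics/t6z.png',cv2.resize(i,None,fx=2.4,fy=2.4,interpolation=cv2.INTER_CUBIC))
s=manip.read_state(); print(s["eef_pos"],s["joints"])
E
```

```text
clock: 16.13
eef_pos: [410.0, -409.5, 197.3]
eef_rot: [-1.572, 0.002, -1.572]
wrist_force: [0.0, -0.4, -0.9]
finger_gap: 39.5
clock: 16.63
eef_pos: [411.1, -408.7, 74.1]
eef_rot: [-1.572, 0.001, -1.569]
wrist_force: [-0.6, 0.7, -0.5]
finger_gap: 39.9
clock: 16.97
eef_pos: [410.6, -410.0, 75.4]
eef_rot: [-1.57, -0.001, -1.571]
wrist_force: [-0.0, 0.2, -0.4]
finger_gap: 47.6
clock: 17.38
eef_pos: [410.9, -410.6, 202.7]
eef_rot: [-1.567, -0.004, -1.571]
wrist_force: [0.7, -0.2, -0.2]
finger_gap: 47.7
[ 410.007827   -409.58474183  198.70042255] [-8.48072654e-01  3.89511058e-01  1.46921015e+00 -1.19755378e-05
  1.28353859e+00 -8.47840488e-01]
```

View pics/w6.png

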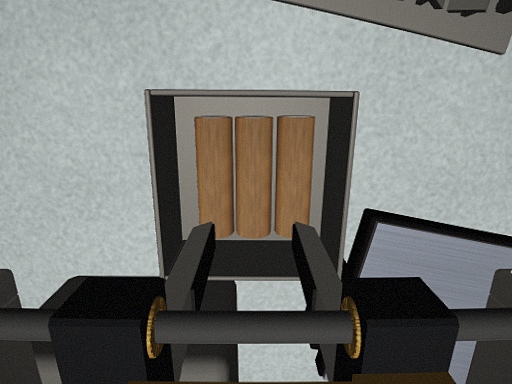

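View pics/t6z.png

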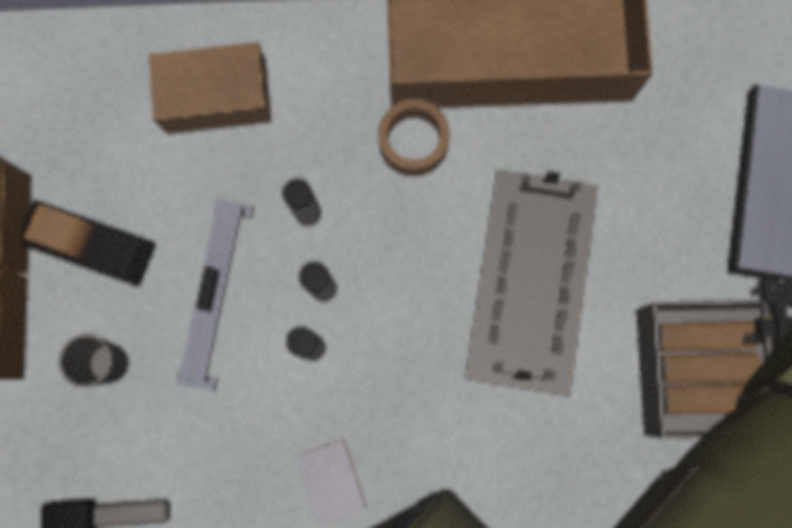

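```bash
python3 -m jog '[-410,-50,130,0,11,0, -410,-50,130,0,11,0, -410,-50,130,0,11,0, -410,-50,130,0,11,0, -410,-50,130,0,11,0, -410,-50,130,0,11,0, -410,-50,130,0,11,0, -410,-50,130,0,11,0, -410,-50,130,0,11,0, -410,-50,130,0,11,0]' 64
python3 -m jog '[-20,0,0,0,0,0, -20,0,0,0,0,0, -20,0,0,0,0,0]' 64
python3 - <<'E'
from h import *
s=to(); print(s["joints"].round(3))
w=manip.camera("wrist"); save(w,"w7.png")
for n in ["flask1","bar_end_a","bar"]:
  for m in manip.tip_of(n,w): print(n,m["score"],np.round(m["xy"]),onz(w,m["xy"],0)[:2].round(1))
for m in manip.masks_of("flask1",w):
    ys,xs=np.nonzero(m["pixels"]); print(m["score"],xs.min(),xs.max(),ys.min(),ys.max())
E
```

```text
clock: 18.32
eef_pos: [534.8, -14.3, 245.9]
eef_rot: [-1.574, -0.0, -1.763]
wrist_force: [1.1, -0.5, 0.1]
finger_gap: 64.1
clock: 18.57
eef_pos: [538.5, 4.0, 245.6]
eef_rot: [-1.574, -0.0, -1.761]
wrist_force: [0.4, -0.1, 0.7]
finger_gap: 64.2
now [538.5   4.  245.6] [ -90.2   -0.  -100.9]
[-0.06   0.262  1.527 -0.     1.356  0.13 ]
flask1 0.76 [238.  69.] [541.  125.2]
flask1 0.74 [330.  31.] [657.  146.3]
flask1 0.64 [168.  66.] [458.2 145.5]
0.96 313 390 0 48
0.9 208 255 25 84
0.76 102 183 24 82
```

View pics/w7.png

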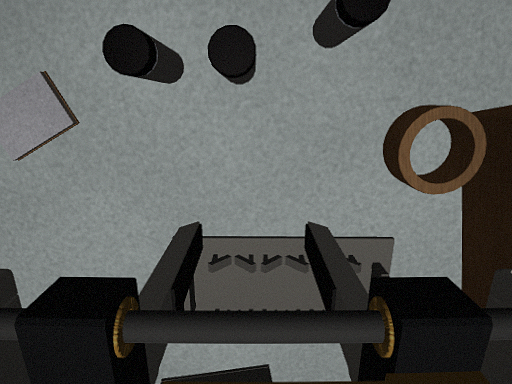

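Run:
```python
from h import *
w=manip.camera("wrist")
for p in [(129.5,49.5),(232,50.5),(362,4)]: print(onz(w,p,130)[:2].round(1))
for p in [(170,70),(240,72),(330,36)]: print("near foot-ish",onz(w,p,0)[:2].round(1))
for F in [(462,140),(545,122),(655,145)]: print(F,proj(w,(*F,130)),proj(w,(*F,0)))
F=np.array([462,140.]);
for F in [(460,140),(543,123),(655,145)]:
  x=np.array([*Rt(-101,0).as_matrix()[:2,0],0])
  for back in (110,):
    R7=Rt(-101,70); yd=R7.as_matrix()[:,1]; g=np.array([*F,78.])-3*yd
    print(F); to((g-back*np.array([*(-x[:2]),0])+[0,0,40],R7),(g,R7))
```

```text
[461.6 142.7]
[544.2 125.1]
[653.2 139.6]
near foot-ish [460.6 138.5]
near foot-ish [544.4 119.3]
near foot-ish [658.4 138.9]
(462, 140) [130.90103929  52.83180633] [170.75684418  68.48980277]
(545, 122) [233.68540619  54.25246002] [240.03691102  69.63852896]
(655, 145) [363.49036709  -3.83730982] [326.51606503  31.14907505]
(460, 140)
row [-7.2, 128.2, -103.5] [-0.0, -0.1, 70.0] dist 165.0 ang 70.0
row [-117.2, 168.2, -103.7] [-0.0, -0.1, 70.0] dist 230.0 ang 70.0
now [538.7   2.3 247.2] [ -90.    -0.  -101.1]
(543, 123)
row [-6.5, 128.2, -18.8] [-0.0, -0.1, 70.0] dist 130.0 ang 70.0
row [-116.5, 168.2, -18.9] [-0.0, -0.1, 70.0] dist 205.0 ang 70.0
now [538.7   2.3 247.2] [ -90.    -0.  -101.1]
(655, 145)
row [-49.6, 128.2, 86.9] [-0.0, -0.1, 70.0] dist 163.0 ang 70.0
row [-159.6, 168.2, 86.7] [-0.0, -0.1, 70.0] dist 248.0 ang 70.0
now [538.7   2.3 247.2] [ -90.    -0.  -101.1]
```

```bash
python3 -m jog '[10,0,-100,0,0,70, 10,0,-100,0,0,70, 10,0,-100,0,0,70, 10,0,-100,0,0,70, 10,0,-100,0,0,70, 10,0,-100,0,0,70, 10,0,-100,0,0,70, 10,0,-100,0,0,70, 10,0,-100,0,0,70, 10,0,-100,0,0,70]' 64
python3 - <<'E'
from h import *
F=np.array([461.5,141.]);x=Rt(-101,0).as_matrix()[:,0]
R7=Rt(-101,70); yd=R7.as_matrix()[:,1]; g=np.array([*F,78.])-3*yd
s=to((g+110*x+[0,0,40],R7),(g+110*x,R7),(g,R7)); print(s["joints"].round(3))
w=manip.camera("scene"); save(w,"s8.png")
w=manip.camera("wrist"); save(w,"w8.png")
E
```

```text
clock: 19.7
eef_pos: [438.8, 11.3, 247.5]
eef_rot: [-1.568, 1.228, -1.764]
wrist_force: [0.9, 0.2, 0.7]
finger_gap: 63.8
row [114.7, 60.8, -2.6] [-0.2, -0.0, -0.4] dist 130.0 ang 0.0
row [152.3, 74.3, -2.7] [-0.2, -0.0, -0.4] dist 170.0 ang 0.0
row [115.4, 177.9, -3.0] [-0.2, -0.0, -0.4] dist 212.0 ang 0.0
now [438.8  11.3 247.5] [ -89.8   70.4 -101.1]
[-0.588  0.27   1.938  1.063  1.661 -0.73 ]
```

View pics/s8.png

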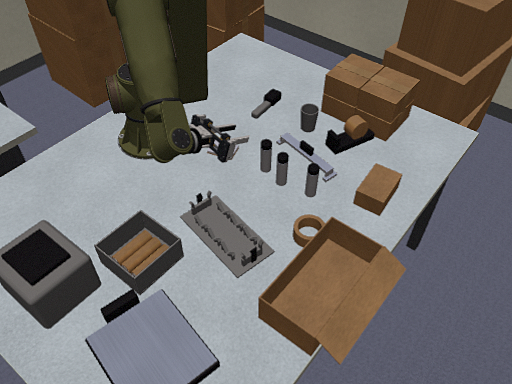

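View pics/w8.png

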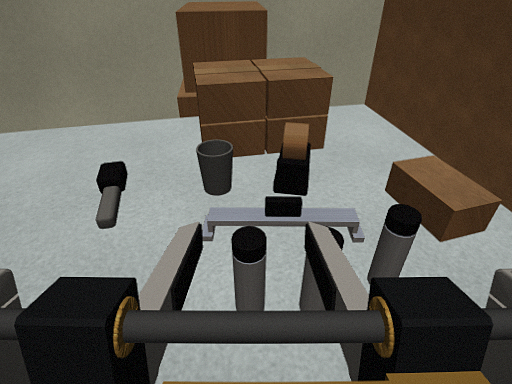

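```bash
python3 -m jog '[40,20,-3,0,0,0, 80,40,-3,0,0,0, 120,60,-3,0,0,0, 152,74,-3,0,0,0, 152,74,-3,0,0,0, 152,74,-3,0,0,0, 152,74,-3,0,0,0]' 64
python3 - <<'E'
from h import *
F=np.array([461.5,141.]);x=Rt(-101,0).as_matrix()[:,0]
R7=Rt(-101,70); yd=R7.as_matrix()[:,1]; g=np.array([*F,78.])-3*yd
s=to((g,R7)); print(s["joints"].round(3))
w=manip.camera("wrist"); save(w,"w9.png")
for m in manip.masks_of("flask1",w):
    ys,xs=np.nonzero(m["pixels"]); print(m["score"],xs.min(),xs.max(),ys.min(),ys.max())
print(proj(w,(*F,130)),proj(w,(*F,109)))
E
```

```text
clock: 20.38
eef_pos: [440.1, 29.7, 81.4]
eef_rot: [-1.563, 1.22, -1.755]
wrist_force: [0.8, 0.4, 0.5]
finger_gap: 63.8
row [-35.7, 104.6, -0.2] [-0.0, 0.2, 0.1] dist 111.0 ang 0.0
now [440.1  29.7  81.4] [ -89.5   69.9 -100.5]
[-0.55   0.607  1.984  1.089  1.449 -1.057]
0.84 403 491 76 208
0.61 224 274 88 235
0.6 316 387 88 236
[254.28778565  98.41839443] [254.13550903 124.0750855 ]
```

View pics/w9.png

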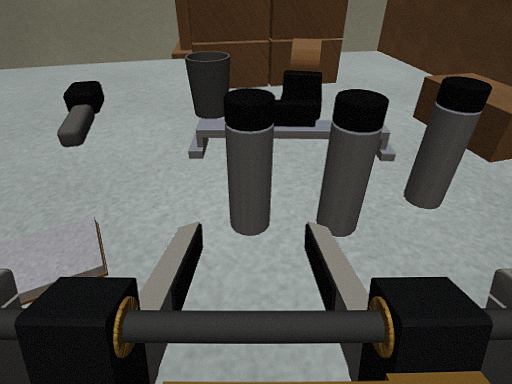

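```bash
python3 -m jog '[-12,35,-3,0,0,0, -24,70,-3,0,0,0, -36,104,-3,0,0,0, -36,104,-3,0,0,0, -36,104,-3,0,0,0]' 64; python3 -m jog '[0,0,0,0,0,0, 0,0,0,0,0,0, 0,0,0,0,0,0, 0,0,0,0,0,0, 0,0,0,0,0,0, 0,0,0,0,0,0]' 30 40
python3 - <<'E'
from h import *
w=manip.camera("wrist"); save(w,"w10.png")
Cr=np.array([*(C-70*u),0]); s=manip.read_state()
p=np.array(s["eef_pos"]); 
print(s["joints"].round(3))
to((p+[0,0,140],Rt(-101,20)),(Cr-[*(10*v),0]+[0,0,160],Rt(-100.9,-20)))
E
```

```text
clock: 20.9
eef_pos: [457.6, 140.0, 79.7]
eef_rot: [-1.558, 1.221, -1.748]
wrist_force: [-0.2, -0.8, -0.9]
finger_gap: 64.0
clock: 21.4
eef_pos: [457.6, 138.4, 77.8]
eef_rot: [-1.569, 1.222, -1.763]
wrist_force: [1.9, -2.2, 4.0]
finger_gap: 39.1
[-0.303  0.594  2.036  1.302  1.321 -1.044]
row [-131.6, -47.8, 0.1] [-0.1, -0.0, -50.0] dist 140.0 ang 50.0
row [18.2, -290.4, 75.5] [-0.1, -0.1, -90.0] dist 301.0 ang 90.0
now [457.6 138.5  77.8] [ -89.9   70.  -101. ]
```

View pics/w10.png

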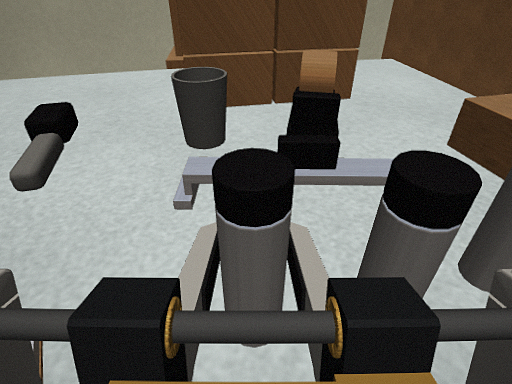

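```bash
python3 -m jog '[-38,-14,0,0,0,0, -75,-27,0,0,0,-5, -113,-41,0,0,0,-12, -132,-48,0,0,0,-20, -132,-48,0,0,0,-27, -132,-48,0,0,0,-34, -132,-48,0,0,0,-40, -132,-48,0,0,0,-40]'
python3 - <<'E'
from h import *
Cr=np.array([*(C-70*u),0]);
s=to((Cr-[*(10*v),0]+[0,0,160],Rt(-100.9,-20)));print(s["joints"].round(3))
E
```

```text
clock: 22.12
eef_pos: [457.8, 139.7, 219.7]
eef_rot: [-1.565, 0.517, -1.758]
wrist_force: [0.1, -0.1, -1.2]
finger_gap: 39.3
row [273.6, -86.5, 74.5] [-0.3, 0.0, -49.6] dist 296.0 ang 50.0
now [457.8 139.7 219.7] [ -89.7   29.6 -100.7]
[-0.04   0.081  1.881  0.563  1.156 -0.077]
```

```bash
python3 -m jog '[274,-87,74,0,0,-50, 274,-87,74,0,0,-50, 274,-87,74,0,0,-50, 274,-87,74,0,0,-50, 274,-87,74,0,0,-50, 274,-87,74,0,0,-50, 274,-87,74,0,0,-50, 274,-87,74,0,0,-50, 274,-87,74,0,0,-50, 274,-87,74,0,0,-50]'
python3 - <<'E'
from h import *
# flask centre = grasp point + 11.8*v  (grasp point = TCP+3*ytool)
Cr=np.array([*(C-70*u),0]); Rp=Rt(-100.9,-20); yd=Rp.as_matrix()[:,1]
g=Cr-np.array([*(11.8*v),0])-3*yd
s=to((g+[0,0,90],Rp),(g+[0,0,44],Rp));print(s["joints"].round(3))
w=manip.camera("wrist"); save(w,"w11.png")
w=manip.camera("scene"); save(w,"s11.png");cv2.imwrite(f'pics/s11z.png',cv2.resize(w["img"][120:300,90:370,::-1],None,fx=2.5,fy=2.5,interpolation=cv2.INTER_CUBIC))
E
```

```text
clock: 22.95
eef_pos: [475.4, -150.2, 155.3]
eef_rot: [-1.574, -0.345, -1.763]
wrist_force: [0.2, 0.6, -1.7]
finger_gap: 39.3
row [-24.5, 57.6, 2.8] [0.2, -0.1, -0.3] dist 63.0 ang 0.0
row [-40.0, 100.9, 3.0] [0.2, -0.1, -0.3] dist 109.0 ang 0.0
now [ 475.4 -150.2  155.3] [ -90.2  -19.7 -101. ]
[-0.211  0.276  1.767 -0.384  1.125  0.154]
```

View pics/w11.png

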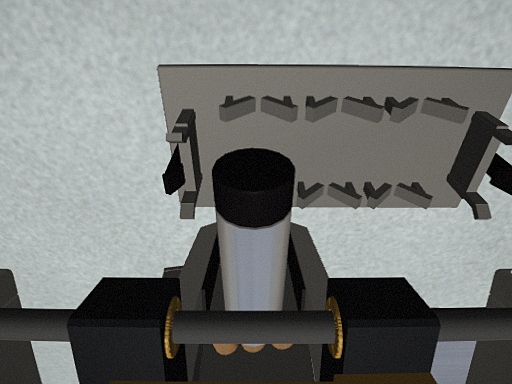

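View pics/s11z.png

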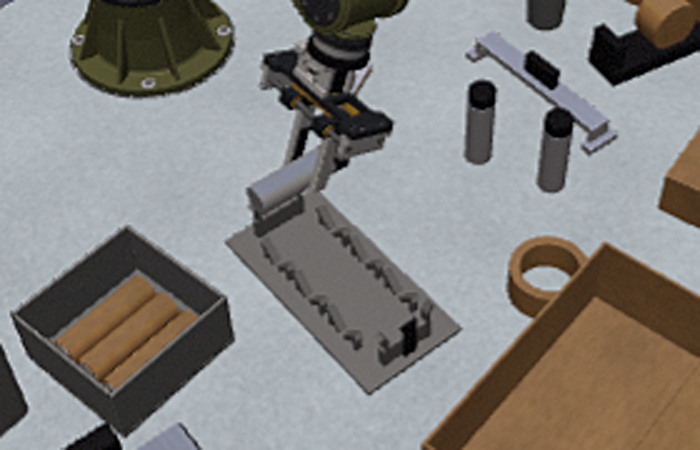

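Run:
```python
from h import *
w=manip.camera("wrist"); cv2.imwrite(f'pics/w11z.png',cv2.resize(w["img"][50:230,150:512,::-1],None,fx=2.2,fy=2.2,interpolation=cv2.INTER_CUBIC))
for k in (-70,0,70):
  for a in (-45,45):
    p=C+k*u+a*v; print(k,a,[proj(w,(*(p+e*u),z)).round(1).tolist() for e,z in ((-29,41),(29,41),(0,12))])
for a in (-132.5,132.5): print(proj(w,(*(C+a*u),40)))
print([proj(w,(*(C+a*u+b*v),8)).round(1).tolist() for a,b in ((-155,-75),(155,-75),(155,75),(-155,75))])
```

```text
-70 -45 [[220.4, 112.1], [293.3, 112.0], [256.5, 99.4]]
-70 45 [[226.3, 201.5], [286.5, 201.4], [256.2, 184.3]]
0 -45 [[308.3, 112.0], [380.5, 112.2], [336.6, 99.5]]
0 45 [[298.9, 201.3], [358.8, 201.2], [323.5, 184.2]]
70 -45 [[395.3, 112.3], [465.7, 112.9], [415.5, 100.0]]
70 45 [[371.1, 201.2], [429.9, 201.0], [390.1, 184.1]]
[185.7847016 160.5684952]
[481.8977083  160.54363359]
[[154.4, 63.1], [520.7, 65.5], [456.6, 204.0], [179.3, 204.7]]
```

View pics/w11z.png

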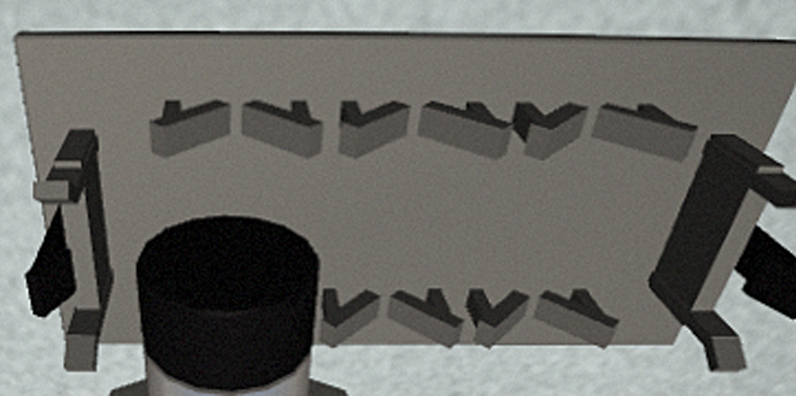

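```bash
sed -i 's/^C=np.array(\[545.,-173.\])/C=np.array([544.7,-174.5])/' h.py
python3 -m jog '[-8,20,3,0,0,0, -17,40,3,0,0,0, -25,60,3,0,0,0, -33,80,3,0,0,0, -39,100,3,0,0,0, -39,101,3,0,0,0, -39,101,3,0,0,0, -39,101,3,0,0,0]'
python3 - <<'E'
from h import *
Cr=np.array([*(C-70*u),0]); Rp=Rt(-100.9,-20); yd=Rp.as_matrix()[:,1]
g=Cr-np.array([*(11.8*v),0])-3*yd
s=to((g+[0,0,43],Rp));print(s["wrist_force"])
w=manip.camera("wrist"); save(w,"w12.png")
E
```

```text
clock: 23.77
eef_pos: [480.1, -149.1, 49.3]
eef_rot: [-1.57, -0.349, -1.763]
wrist_force: [0.8, -0.3, -1.4]
finger_gap: 38.9
row [-1.3, 3.2, -1.7] [-0.0, -0.1, -0.0] dist 4.0 ang 0.0
now [ 480.1 -149.1   49.3] [ -89.9  -20.  -101. ]
[ 0.76665052 -0.34136405 -1.35507842]
```

View pics/w12.png

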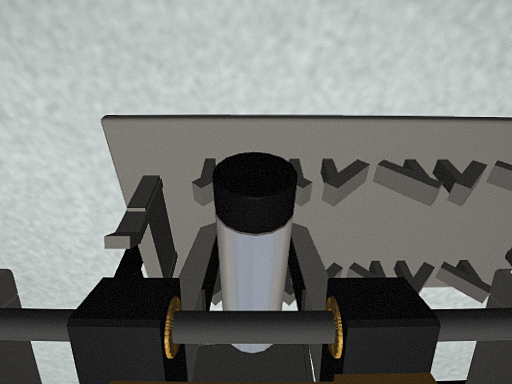

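```bash
python3 -m jog '[-1,3,-2,0,0,0, -1,4,-2,0,0,0, -1,4,-2,0,0,0]'; python3 -m jog '[0,0,0,0,0,0, 0,0,0,0,0,0, 0,0,0,0,0,0]' 52; python3 -m jog '[0,-40,0,0,0,0, 0,-80,0,0,0,0, 0,-120,0,0,0,0, 0,-150,0,0,0,0, 0,-150,0,0,0,0]' 52
python3 - <<'E'
from h import *
s=to()
w=manip.camera("wrist"); save(w,"w13.png")
for m in manip.masks_of("flask1",w):
    ys,xs=np.nonzero(m["pixels"]); print(m["score"],xs.min(),xs.max(),ys.min(),ys.max())
print([proj(w,(*(C-70*u+a*v),42)) for a in (-65,0,65)])
E
```

```text
clock: 24.07
eef_pos: [478.2, -149.4, 44.8]
eef_rot: [-1.569, -0.349, -1.763]
wrist_force: [2.8, 0.5, 2.2]
finger_gap: 39.3
clock: 24.32
eef_pos: [477.4, -149.4, 44.0]
eef_rot: [-1.571, -0.349, -1.763]
wrist_force: [-0.6, -0.6, -0.1]
finger_gap: 51.3
clock: 24.73
eef_pos: [489.5, -97.8, 190.5]
eef_rot: [-1.562, -0.348, -1.765]
wrist_force: [1.4, -0.2, 0.7]
finger_gap: 52.0
now [489.5 -97.8 190.5] [ -89.5  -20.  -101.1]
0.63 232 272 127 246
[array([251.31783463, 134.00287207]), array([251.56870039, 189.67270917]), array([251.77066925, 233.91910593])]
```

View pics/w13.png

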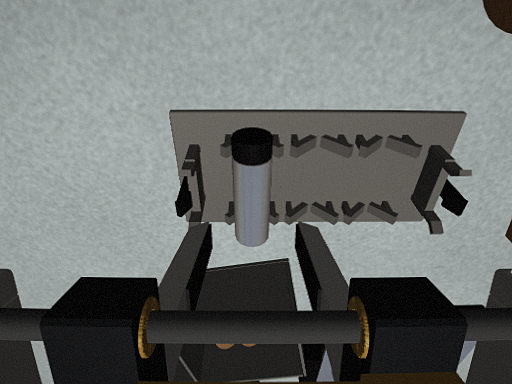

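```bash
cat >> h.py <<'E'
def pre(F,zg=78.):
    x=Rt(-101,0).as_matrix()[:,0]; R7=Rt(-101,70); yd=R7.as_matrix()[:,1]; g=np.array([*F,zg])-3*yd
    return (g+110*x+[0,0,90],R7),(g+110*x,R7),(g,R7)
def plc(k,off):
    Cr=np.array([*(C+k*u),0]); Rp=Rt(-100.9,-20); yd=Rp.as_matrix()[:,1]
    g=Cr-np.array([*(off*v),0])-3*yd
    return (g+[0,0,110],Rp),(g+[0,0,43],Rp)
E
python3 - <<'E'
from h import *
to(*pre((544,123.5)))
E
```

```text
row [-114.7, -24.4, 13.1] [-0.1, 0.1, 90.0] dist 118.0 ang 90.0
row [-145.5, 60.1, 13.0] [-0.1, 0.1, 90.0] dist 158.0 ang 90.0
row [-248.9, 22.5, 13.0] [-0.1, 0.1, 90.0] dist 250.0 ang 90.0
now [487.5 -98.8 185.3] [ -89.9  -20.  -101. ]
```

```bash
python3 -m jog '[-40,-60,13,0,0,70, -80,-60,13,0,0,70, -100,-60,13,0,0,70, -115,-60,13,0,0,70, -115,-60,13,0,0,70, -115,-60,13,0,0,70, -115,-40,13,0,0,70, -115,-24,13,0,0,70, -115,-24,13,0,0,70, -115,-24,13,0,0,70]' 64; python3 -m jog '[0,0,0,0,0,20, 0,0,0,0,0,20, 0,0,0,0,0,20, 0,0,0,0,0,20]'
python3 - <<'E'
from h import *
F=(544,123.5); s=to(*pre(F)); print(s["joints"].round(3))
w=manip.camera("wrist"); save(w,"w14.png"); print(proj(w,(*F,130)),proj(w,(*F,109)))
for m in manip.masks_of("flask1",w):
    ys,xs=np.nonzero(m["pixels"]); print(m["score"],xs.min(),xs.max(),ys.min(),ys.max())
E
```

```text
clock: 25.67
eef_pos: [521.5, 11.5, 165.8]
eef_rot: [-1.577, 0.88, -1.771]
wrist_force: [0.3, 0.8, 0.6]
finger_gap: 63.8
clock: 26.0
eef_pos: [521.0, 11.9, 164.4]
eef_rot: [-1.597, 1.228, -1.791]
wrist_force: [0.4, 0.4, -1.2]
finger_gap: 64.3
row [-4.7, -0.5, 1.3] [-0.0, -0.5, -0.4] dist 5.0 ang 1.0
row [80.0, 29.8, 2.1] [-0.0, -0.5, -0.4] dist 85.0 ang 1.0
row [43.0, 133.4, 1.7] [-0.0, -0.5, -0.4] dist 140.0 ang 1.0
now [521.   11.9 164.4] [ -91.5   70.4 -102.6]
[-0.499  0.552  1.768  1.115  1.55  -0.788]
[255.38993237 187.73415056] [255.46850322 205.6684657 ]
0.85 325 374 151 257
0.56 234 275 174 289
```

View pics/w14.png

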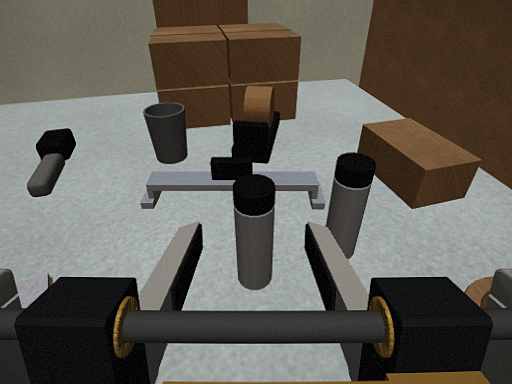

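```bash
python3 -m jog '[38,14,1,0,0,0, 76,28,2,0,0,0, 80,30,2,0,0,0, 80,30,2,0,0,0, 80,30,2,0,0,0]' 64; python3 -m jog '[-12,35,-1,0,0,0, -24,70,-1,0,0,0, -37,104,-1,0,0,0, -37,104,-1,0,0,0, -37,104,-1,0,0,0]'; python3 -m jog '[0,0,0,0,0,0, 0,0,0,0,0,0, 0,0,0,0,0,0, 0,0,0,0,0,0, 0,0,0,0,0,0, 0,0,0,0,0,0]' 30 40
python3 - <<'E'
from h import *
s=to(*plc(0,11.8)); print(s["joints"].round(3))
E
```

```text
clock: 26.52
eef_pos: [525.0, 13.1, 84.5]
eef_rot: [-1.567, 1.22, -1.758]
wrist_force: [0.5, 0.4, 0.1]
finger_gap: 64.1
clock: 26.93
eef_pos: [545.0, 123.1, 84.8]
eef_rot: [-1.558, 1.221, -1.748]
wrist_force: [-0.3, -0.2, -0.7]
finger_gap: 64.4
clock: 27.43
eef_pos: [544.8, 121.2, 82.2]
eef_rot: [-1.57, 1.222, -1.763]
wrist_force: [0.2, -0.6, 3.5]
finger_gap: 39.3
row [66.0, -271.2, 56.6] [-0.1, -0.1, -90.0] dist 285.0 ang 90.0
row [129.0, -248.3, 56.5] [-0.1, -0.1, -90.0] dist 285.0 ang 90.0
now [544.8 121.2  82.2] [ -89.9   70.  -101. ]
[-0.285  0.693  1.796  1.284  1.35  -0.903]
```

```bash
python3 -m jog '[-38,-14,0,0,0,0, -75,-27,0,0,0,-5, -113,-41,0,0,0,-12, -132,-48,0,0,0,-20, -132,-48,0,0,0,-27, -132,-48,0,0,0,-34, -132,-48,0,0,0,-40, -132,-48,0,0,0,-40]'
python3 - <<'E'
from h import *
s=to(*plc(0,16)); print(s["joints"].round(3))
E
```

```text
clock: 28.1
eef_pos: [545.1, 122.7, 224.3]
eef_rot: [-1.566, 0.518, -1.758]
wrist_force: [-0.9, 0.2, -0.5]
finger_gap: 39.2
row [294.2, -39.0, 55.3] [-0.3, 0.0, -49.7] dist 302.0 ang 50.0
row [327.4, 19.2, 55.0] [-0.3, 0.0, -49.7] dist 332.0 ang 50.0
now [545.1 122.7 224.3] [ -89.7   29.7 -100.7]
[-0.066  0.268  1.648  0.553  1.208 -0.074]
```

```bash
python3 -m jog '[294,-39,55,0,0,-50, 294,-39,55,0,0,-50, 294,-39,55,0,0,-50, 294,-39,55,0,0,-50, 294,-39,55,0,0,-50, 294,-39,55,0,0,-50, 294,-39,55,0,0,-50, 294,-39,55,0,0,-50, 294,-39,55,0,0,-50, 294,-39,55,0,0,-50]'
python3 - <<'E'
from h import *
s=to(*plc(0,16)); print(s["joints"].round(3))
w=manip.camera("wrist"); save(w,"w15.png")
w=manip.camera("scene"); save(w,"s15.png");cv2.imwrite(f'pics/s15z.png',cv2.resize(w["img"][120:300,90:370,::-1],None,fx=2.5,fy=2.5,interpolation=cv2.INTER_CUBIC))
E
```

```text
clock: 28.93
eef_pos: [545.6, -157.4, 108.6]
eef_rot: [-1.573, -0.344, -1.764]
wrist_force: [-0.6, 0.5, -1.2]
finger_gap: 39.2
row [1.4, -4.0, 2.3] [0.2, -0.2, -0.3] dist 5.0 ang 0.0
row [-21.2, 59.1, 2.4] [0.2, -0.2, -0.3] dist 63.0 ang 0.0
now [ 545.6 -157.4  108.6] [ -90.1  -19.7 -101.1]
[-0.197  0.48   1.602 -0.39   1.092  0.183]
```

View pics/s15z.png

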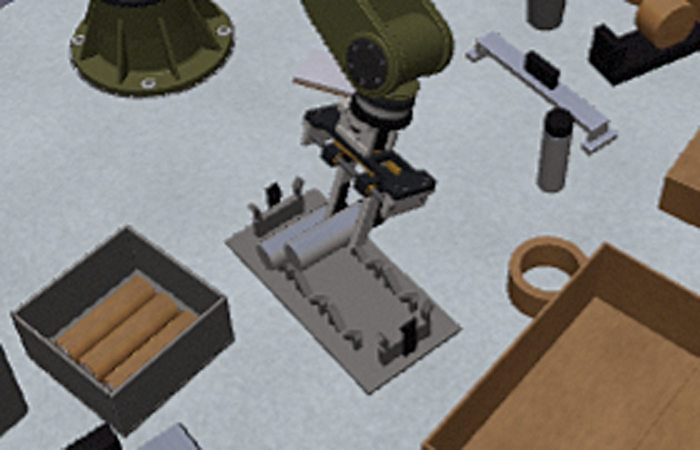

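View pics/w15.png

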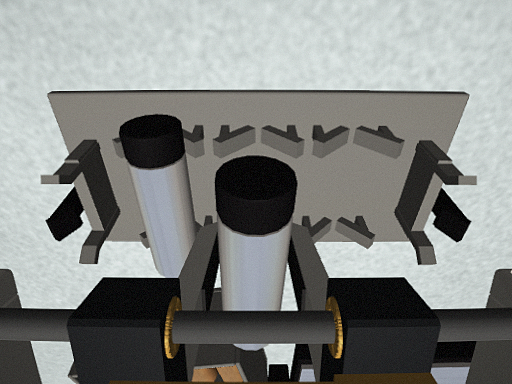

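```bash
python3 -m jog '[-7,20,2,0,0,0, -14,40,2,0,0,0, -21,56,2,0,0,0, -21,59,2,0,0,0, -21,60,2,0,0,0, -21,60,2,0,0,0]'; python3 -m jog '[0,0,0,0,0,0, 0,0,0,0,0,0, 0,0,0,0,0,0]' 52; python3 -m jog '[0,-40,0,0,0,0, 0,-80,0,0,0,0, 0,-120,0,0,0,0, 0,-150,0,0,0,0, 0,-150,0,0,0,0]' 52
python3 - <<'E'
from h import *
F=(654.5,142)
s=to(*pre(F))
w=manip.camera("wrist"); save(w,"w16.png")
E
```

```text
clock: 29.53
eef_pos: [548.4, -158.4, 46.4]
eef_rot: [-1.57, -0.348, -1.763]
wrist_force: [-0.1, 0.6, -1.2]
finger_gap: 38.8
clock: 29.78
eef_pos: [548.2, -159.0, 46.2]
eef_rot: [-1.57, -0.349, -1.763]
wrist_force: [-0.0, -0.2, -0.4]
finger_gap: 51.4
clock: 30.2
eef_pos: [560.0, -107.3, 193.2]
eef_rot: [-1.561, -0.348, -1.765]
wrist_force: [0.3, 0.4, 0.4]
finger_gap: 52.2
row [-149.3, -28.0, 45.1] [-0.5, 0.3, 89.9] dist 158.0 ang 90.0
row [-180.0, 56.6, 44.3] [-0.5, 0.3, 89.9] dist 194.0 ang 90.0
row [-283.4, 19.1, 44.4] [-0.5, 0.3, 89.9] dist 287.0 ang 90.0
now [ 560.  -107.3  193.2] [ -89.4  -19.9 -101.1]
```

View pics/w16.png

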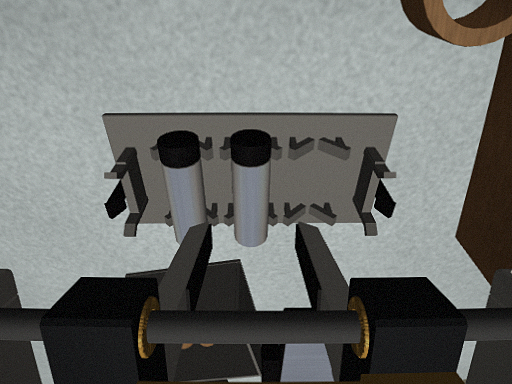

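```bash
python3 -m jog '[-40,-60,13,0,0,70, -80,-60,25,0,0,70, -110,-60,44,0,0,70, -140,-60,44,0,0,70, -149,-60,44,0,0,70, -149,-60,44,0,0,70, -149,-40,44,0,0,70, -149,-24,44,0,0,70, -149,-24,44,0,0,70, -149,-24,44,0,0,70]' 64; python3 -m jog '[0,0,0,0,0,20, 0,0,0,0,0,20, 0,0,0,0,0,20, 0,0,0,0,0,20, 0,0,0,0,0,20]'
python3 - <<'E'
from h import *
F=(654.5,142); s=to(*pre(F)); print(s["joints"].round(3))
w=manip.camera("wrist"); save(w,"w17.png"); print(proj(w,(*F,130)),proj(w,(*F,109)))
for m in manip.masks_of("flask1",w):
    ys,xs=np.nonzero(m["pixels"]); print(m["score"],xs.min(),xs.max(),ys.min(),ys.max())
E
```

```text
clock: 31.08
eef_pos: [628.7, 27.0, 156.2]
eef_rot: [-1.575, 0.879, -1.77]
wrist_force: [0.6, -0.2, 0.2]
finger_gap: 64.2
clock: 31.5
eef_pos: [628.9, 27.9, 156.3]
eef_rot: [-1.581, 1.219, -1.774]
wrist_force: [-1.0, -0.2, 0.0]
finger_gap: 64.3
row [-13.4, -0.6, 3.3] [-0.0, -0.2, 0.2] dist 14.0 ang 0.0
row [71.1, 30.5, 3.6] [-0.0, -0.2, 0.2] dist 77.0 ang 0.0
row [33.2, 133.7, 3.4] [-0.0, -0.2, 0.2] dist 138.0 ang 0.0
now [628.9  27.9 156.3] [ -90.6   69.8 -101.7]
[-0.391  0.722  1.482  1.172  1.516 -0.653]
[257.63050869 177.4435339 ] [257.50288657 195.85257098]
0.9 236 279 163 279
```

View pics/w17.png

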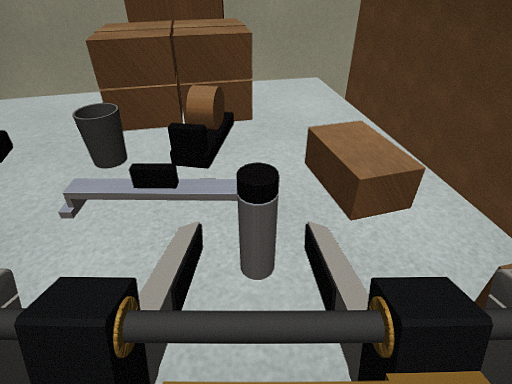

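```bash
python3 -m jog '[38,14,3,0,0,0, 71,30,3,0,0,0, 71,30,3,0,0,0, 71,30,3,0,0,0, 71,30,3,0,0,0]' 64; python3 -m jog '[-12,35,0,0,0,0, -24,70,0,0,0,0, -37,104,0,0,0,0, -37,104,0,0,0,0, -37,104,0,0,0,0]'; python3 -m jog '[0,0,0,0,0,0, 0,0,0,0,0,0, 0,0,0,0,0,0, 0,0,0,0,0,0, 0,0,0,0,0,0, 0,0,0,0,0,0]' 30 40;  python3 -m jog '[-38,-14,0,0,0,0, -75,-27,0,0,0,-5, -113,-41,0,0,0,-12, -132,-48,0,0,0,-20, -132,-48,0,0,0,-27, -132,-48,0,0,0,-34, -132,-48,0,0,0,-40, -132,-48,0,0,0,-40]'
python3 - <<'E'
from h import *
s=to(*plc(70,14)); print(s["joints"].round(3))
E
```

```text
clock: 32.02
eef_pos: [633.8, 31.7, 83.7]
eef_rot: [-1.563, 1.221, -1.755]
wrist_force: [0.5, 0.8, 1.0]
finger_gap: 63.9
clock: 32.43
eef_pos: [654.6, 141.7, 83.5]
eef_rot: [-1.558, 1.222, -1.748]
wrist_force: [0.1, 0.4, -0.5]
finger_gap: 64.1
clock: 32.93
eef_pos: [654.5, 139.4, 80.7]
eef_rot: [-1.569, 1.222, -1.762]
wrist_force: [0.3, -1.9, 2.8]
finger_gap: 39.1
clock: 33.6
eef_pos: [654.5, 141.7, 223.0]
eef_rot: [-1.566, 0.518, -1.758]
wrist_force: [0.7, 0.8, -1.3]
finger_gap: 39.4
row [329.4, -60.8, 21.3] [-0.2, 0.1, -49.7] dist 336.0 ang 50.0
row [362.5, -2.6, 21.0] [-0.2, 0.1, -49.7] dist 363.0 ang 50.0
now [654.5 141.7 223. ] [ -89.7   29.7 -100.7]
[-0.025  0.51   1.316  0.537  1.265  0.011]
```

```bash
python3 -m jog '[329,-61,21,0,0,-50, 329,-61,21,0,0,-50, 329,-61,21,0,0,-50, 329,-61,21,0,0,-50, 329,-61,21,0,0,-50, 329,-61,21,0,0,-50, 329,-61,21,0,0,-50, 329,-61,21,0,0,-50, 329,-61,21,0,0,-50, 329,-61,21,0,0,-50]'
python3 - <<'E'
from h import *
s=to(*plc(70,15)); print(s["joints"].round(3))
w=manip.camera("wrist"); save(w,"w18.png")
E
```

```text
clock: 34.43
eef_pos: [612.5, -175.1, 106.4]
eef_rot: [-1.577, -0.345, -1.764]
wrist_force: [0.1, -0.3, -1.9]
finger_gap: 39.3
row [-1.4, -7.3, 3.2] [0.4, -0.2, -0.2] dist 8.0 ang 0.0
row [-24.1, 55.7, 3.6] [0.4, -0.2, -0.2] dist 61.0 ang 0.0
now [ 612.5 -175.1  106.4] [ -90.3  -19.8 -101.1]
[-0.204  0.622  1.383 -0.377  1.166  0.146]
```

View pics/w18.png

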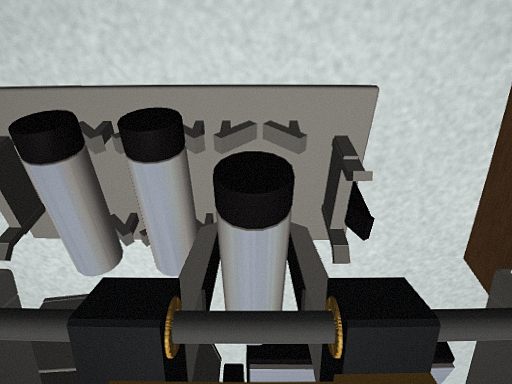

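```bash
python3 -m jog '[-7,20,3,0,0,0, -14,36,3,0,0,0, -24,52,3,0,0,0, -24,56,3,0,0,0, -24,58,3,0,0,0, -24,58,3,0,0,0]'; python3 -m jog '[0,0,0,0,0,0, 0,0,0,0,0,0, 0,0,0,0,0,0]' 52; python3 -m jog '[0,-40,0,0,0,0, 0,-80,0,0,0,0, 0,-120,0,0,0,0, 0,-160,0,0,0,0, 0,-170,0,0,0,0, 0,-170,0,0,0,0]' 52
python3 - <<'E'
from h import *
w=manip.camera("wrist"); save(w,"w19.png")
t=manip.camera("top"); save(t,"t19.png")
i=t["img"][80:300,90:420,::-1]; cv2.imwrite(f'pics/t19z.png',cv2.resize(i,None,fx=2.4,fy=2.4,interpolation=cv2.INTER_CUBIC))
for m in manip.tip_of("bar",t): print("bar",m["score"],np.round(m["xy"]),onz(t,m["xy"],0)[:2].round())
for m in manip.tip_of("bar_end_a",t): print("bend",m["score"],onz(t,m["xy"],0)[:2].round())
to()
E
```

```text
clock: 34.98
eef_pos: [618.0, -169.1, 47.0]
eef_rot: [-1.572, -0.346, -1.762]
wrist_force: [-4.1, 6.0, 3.4]
finger_gap: 39.2
clock: 35.23
eef_pos: [618.2, -170.9, 46.8]
eef_rot: [-1.57, -0.348, -1.763]
wrist_force: [0.1, 0.1, -0.9]
finger_gap: 51.5
clock: 35.73
eef_pos: [630.3, -113.4, 209.9]
eef_rot: [-1.565, -0.348, -1.764]
wrist_force: [0.3, -0.4, -1.1]
finger_gap: 51.7
bar 0.78 [180. 204.] [534. 279.]
bend 0.96 [662. 260.]
bend 0.81 [415. 307.]
bend 0.66 [ 404. -406.]
now [ 628.3 -114.8  203.9] [ -90.2  -20.  -101. ]
```

View pics/w19.png

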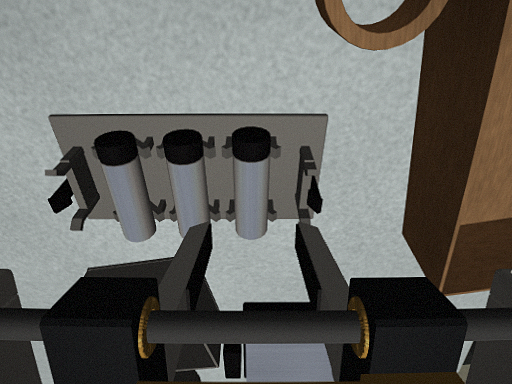

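View pics/t19z.png

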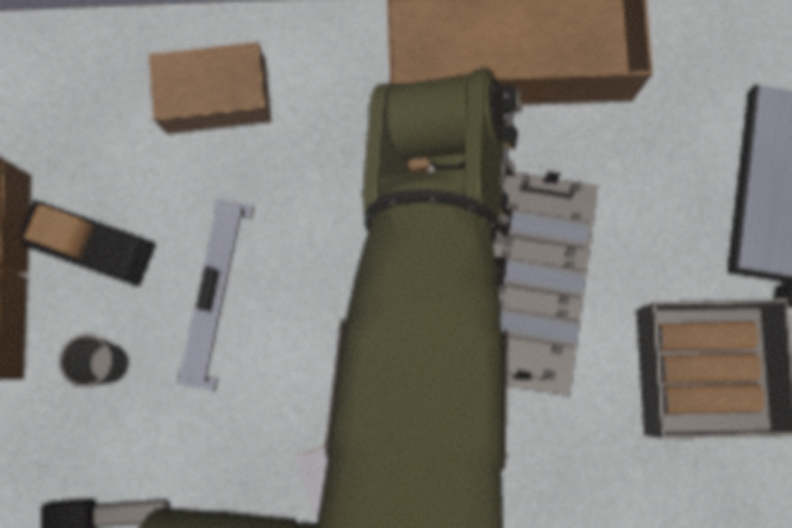

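Run:
```python
from h import *
to(((575,80,240),Rt(-100.8,0)),((536,250,220),Rt(-100.8,0)))
```

```text
row [-157.8, -95.5, -89.8] [0.2, -0.2, 20.0] dist 205.0 ang 20.0
row [-314.5, -131.1, -160.5] [0.2, -0.2, 20.0] dist 377.0 ang 20.0
now [ 628.3 -114.8  203.9] [ -90.2  -20.  -101. ]
```

```bash
python3 -m jog '[-40,-40,-20,0,0,5, -80,-60,-45,0,0,10, -158,-96,-90,0,0,20, -158,-96,-90,0,0,20, -158,-96,-90,0,0,20, -314,-131,-160,0,0,20, -314,-131,-160,0,0,20, -314,-131,-160,0,0,20, -314,-131,-160,0,0,20, -314,-131,-160,0,0,20]' 80; python3 -m jog '[0,0,0,0,0,0, 0,0,0,0,0,0, 0,0,0,0,0,0]'
python3 - <<'E'
from h import *
to(((536,250,220),Rt(-100.8,0)))
w=manip.camera("wrist"); save(w,"w20.png")
for n in ["bar","bar_end_a"]:
  for m in manip.tip_of(n,w): print(n,m["score"],np.round(m["xy"]),onz(w,m["xy"],0)[:2].round(1))
for m in manip.masks_of("bar",w):
    ys,xs=np.nonzero(m["pixels"]); rr=cv2.minAreaRect(np.stack([xs,ys],1).astype(np.float32)); print(m["score"],rr)
E
```

```text
clock: 36.77
eef_pos: [534.7, 254.0, 219.2]
eef_rot: [-1.574, -0.001, -1.76]
wrist_force: [0.1, -0.3, -0.3]
finger_gap: 79.8
clock: 37.02
eef_pos: [537.4, 248.2, 221.4]
eef_rot: [-1.571, -0.001, -1.765]
wrist_force: [0.5, 0.1, -0.2]
finger_gap: 80.1
row [-1.5, 1.4, -1.7] [0.0, -0.3, 0.0] dist 3.0 ang 0.0
now [537.4 248.2 221.4] [ -90.    -0.  -101.1]
bar 0.66 [251. 144.] [540.1 279.9]
bar_end_a 0.68 [362. 143.] [673.3 255.1]
bar_end_a 0.63 [143. 141.] [411.8 308.7]
0.76 ((251.21224975585938, 142.0240020751953), (235.07501220703125, 47.20563888549805), 0.8031592965126038)
```

View pics/w20.png

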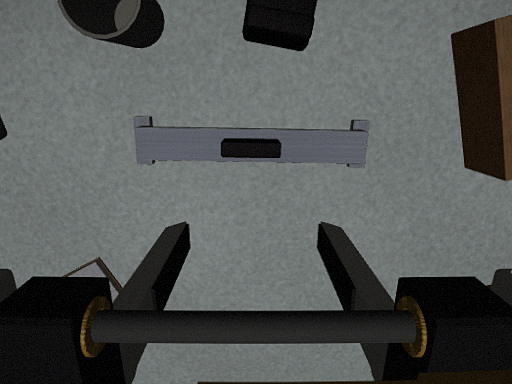

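Run:
```python
from h import *
w=manip.camera("wrist"); cv2.imwrite(f'pics/w20z.png',cv2.resize(w["img"][105:180,125:380,::-1],None,fx=3.1,fy=3.1,interpolation=cv2.INTER_CUBIC))
```

```text
(no output)
```

View pics/w20z.png

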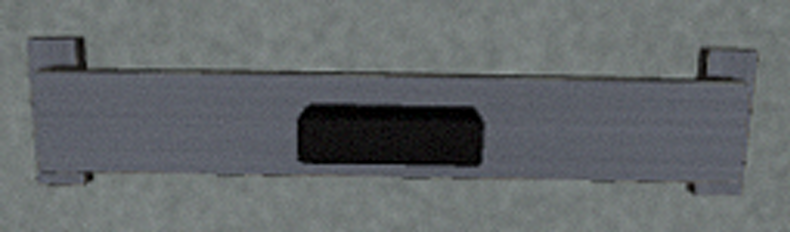

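Run:
```python
from h import *
w=manip.camera("wrist")
f=lambda p: np.array(p)/3.1+[125,105]-0.35
P=np.array([onz(w,f(p),70)[:2] for p in [(298,124),(483,126),(481,165),(299,162)]]); print(P.round(1),P.mean(0), np.linalg.norm(P[1]-P[0]),np.linalg.norm(P[2]-P[1]))
Q=np.array([onz(w,f(p),38)[:2] for p in [(34,70),(748,80),(743,182),(38,171)]]); print(Q.round(1),Q.mean(0),np.linalg.norm(Q[1]-Q[0]),np.linalg.norm(Q[2]-Q[1]))
for X in (P,Q):
  for a,b in ((0,1),(3,2)): d=X[b]-X[a]; print(np.degrees(np.arctan2(d[1],d[0])))
c=np.append((P.mean(0)+Q.mean(0))/2,57+3+2)
to((c+[0,0,60],Rt(-102.,0)),(c,Rt(-102,0)))
```

```text
[[512.6 294.2]
 [570.8 282.1]
 [568.  269.7]
 [510.2 282.1]] [540.37236252 282.01159011] 59.42245320712889 12.672292666581207
[[421.8 327.1]
 [667.  275.5]
 [661.7 239.4]
 [412.8 292.4]] [540.82695456 283.59356925] 250.64540456611104 36.46744338382238
-11.727551142531919
-12.063829036712166
-11.898177216398865
-12.016246273259728
row [-33.7, 100.0, -3.1] [-0.0, 0.9, -0.0] dist 106.0 ang 1.0
row [-33.7, 160.0, -3.1] [-0.0, 0.9, -0.0] dist 164.0 ang 1.0
now [537.2 249.1 222. ] [ -90.     0.  -101.1]
```

```bash
python3 -m jog '[-34,30,-3,0,1,0, -34,70,-3,0,1,0, -34,110,-3,0,1,0, -34,140,-3,0,1,0, -34,155,-3,0,1,0, -34,160,-3,0,1,0, -34,160,-3,0,1,0, -34,160,-3,0,1,0]' 80;  python3 -m jog '[0,0,0,0,0,0, 0,0,0,0,0,0, 0,0,0,0,0,0, 0,0,0,0,0,0]' 50 50
python3 - <<'E'
from h import *
to(); w=manip.camera("wrist"); save(w,"w21.png")
E
```

```text
clock: 37.98
eef_pos: [540.7, 283.6, 62.2]
eef_rot: [-1.57, 0.0, -1.781]
wrist_force: [-0.5, 0.5, -0.1]
finger_gap: 80.4
clock: 38.32
eef_pos: [540.7, 283.7, 62.2]
eef_rot: [-1.57, 0.0, -1.78]
wrist_force: [0.8, -0.7, 1.9]
finger_gap: 59.7
now [540.7 283.7  62.2] [ -90.    0. -102.]
```

View pics/w21.png

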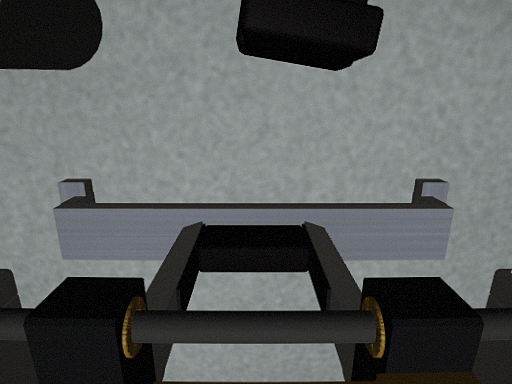

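```bash
python3 -m jog '[0,-40,0,0,0,0, 0,-80,0,0,0,0, 0,-120,0,0,0,0, 0,-160,0,0,0,0, 0,-160,0,0,0,0]'
python3 - <<'E'
from h import *
to(((*C,200),Rt(-100.9,0)))
E
```

```text
clock: 38.78
eef_pos: [542.3, 284.6, 230.5]
eef_rot: [-1.561, 0.007, -1.78]
wrist_force: [1.1, -0.2, -1.0]
finger_gap: 59.4
row [448.8, 28.3, 97.5] [-0.5, -1.1, -0.4] dist 460.0 ang 1.0
now [542.3 284.6 230.5] [ -89.5    0.4 -102. ]
```

```bash
python3 -m jog '[35,0,8,0,0,0, 70,0,16,0,0,0, 105,0,24,0,0,0, 140,5,31,0,-1,0, 175,5,38,0,-1,0, 210,10,45,0,-1,0, 245,10,53,0,-1,0, 280,10,60,0,-1,0, 315,10,68,0,-1,0, 350,10,75,0,-1,0]';
python3 -m jog '[30,0,8,0,0,0, 60,0,15,0,0,0, 98,0,22,0,0,0, 98,0,22,0,0,0, 98,0,22,0,0,0, 98,0,22,0,0,0, 98,0,22,0,0,0]'
python3 - <<'E'
from h import *
s=to(((*C,200),Rt(-100.9,0)),((*C,150),Rt(-100.9,0))); p=s["eef_pos"]
w=manip.camera("wrist"); save(w,"w22.png")
s=manip.camera("scene"); save(s,"s22.png");cv2.imwrite(f'pics/s22z.png',cv2.resize(s["img"][120:300,90:370,::-1],None,fx=2.5,fy=2.5,interpolation=cv2.INTER_CUBIC))
t=manip.camera("top"); cv2.imwrite(f'pics/t22z.png',cv2.resize(t["img"][130:270,250:430,::-1],None,fx=4,fy=4,interpolation=cv2.INTER_CUBIC))
E
```

```text
clock: 39.62
eef_pos: [540.6, -75.9, 211.6]
eef_rot: [-1.571, 0.0, -1.763]
wrist_force: [2.0, -0.6, -1.2]
finger_gap: 60.1
clock: 40.2
eef_pos: [543.9, -173.6, 211.8]
eef_rot: [-1.571, 0.0, -1.762]
wrist_force: [-0.3, 0.5, -1.6]
finger_gap: 60.0
row [0.8, 11.8, 0.9] [0.0, -0.0, -0.0] dist 12.0 ang 0.0
row [0.8, 61.8, 1.0] [0.0, -0.0, -0.0] dist 62.0 ang 0.0
now [ 543.9 -173.6  211.8] [ -90.     0.  -100.9]
```

View pics/w22.png

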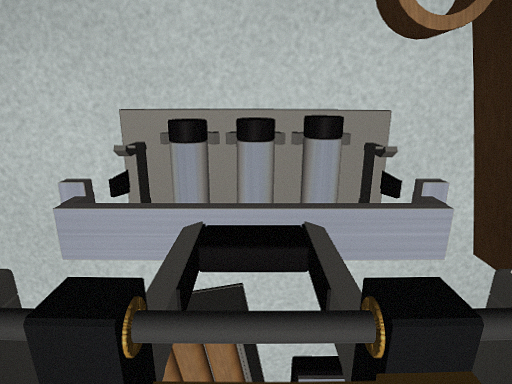

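View pics/s22z.png

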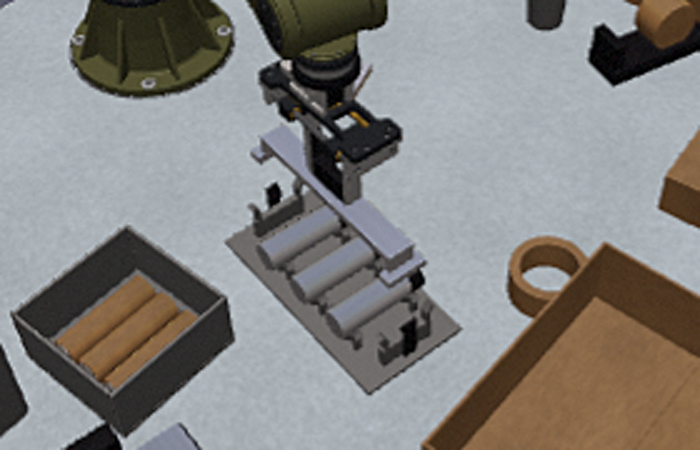

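```bash
python3 -m jog '[1,20,1,0,0,0, 1,40,1,0,0,0, 1,55,1,0,0,0, 1,63,1,0,0,0, 1,63,1,0,0,0, 1,63,1,0,0,0]'
python3 - <<'E'
from h import *
s=to(((*C,107),Rt(-100.9,0)))
w=manip.camera("wrist"); save(w,"w23.png"); cv2.imwrite(f'pics/w23z.png',cv2.resize(w["img"][130:290,40:470,::-1],None,fx=1.85,fy=1.85,interpolation=cv2.INTER_CUBIC))
E
```

```text
clock: 40.85
eef_pos: [544.9, -175.5, 149.4]
eef_rot: [-1.571, -0.0, -1.762]
wrist_force: [-0.1, 0.0, -1.3]
finger_gap: 59.6
row [-1.0, 42.4, -0.4] [-0.0, -0.1, 0.0] dist 42.0 ang 0.0
now [ 544.9 -175.5  149.4] [ -90.   -0. -101.]
```

View pics/w23z.png

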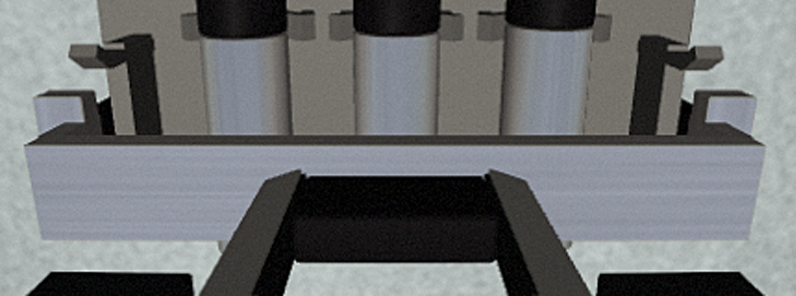

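View pics/t22z.png

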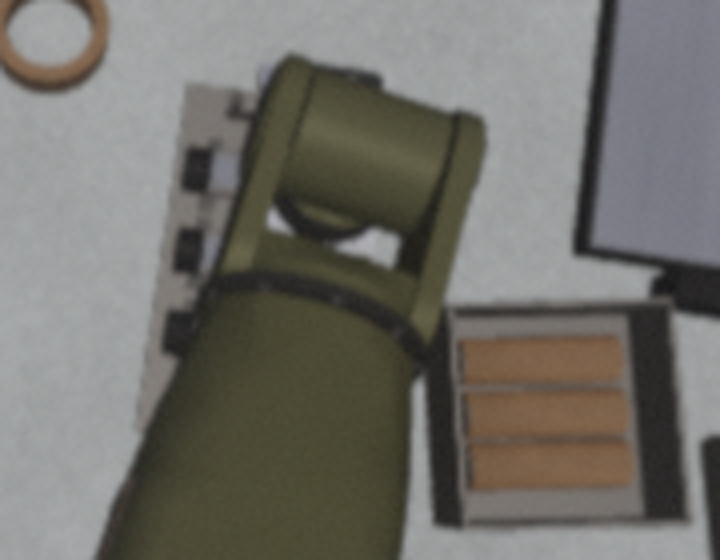

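Run:
```python
from h import *
w=manip.camera("wrist"); p=manip.read_state()["eef_pos"]; B=p[:2]
f=lambda q:((q-[40,130])*1.85).round(0).tolist()
for sgn in (-1,1):
  print("ear tips",[f(proj(w,(*(C+sgn*a*u-b*v),z))) for a in (126,132.5,139) for b,z in ((36,69),(29.5,58))])
  print("foot corner",[f(proj(w,(*(B+sgn*a*u-28*v),p[2]-62+12))) for a in (126,137)])
print("plate far",[f(proj(w,(*(B+sgn*126*u-18*v),p[2]-62+38))) for sgn in (-1,1)])
print("far V tops",[f(proj(w,(*(C+k*u-e*v),41))) for k in (-99,-41,-29,29,41,99) for e in (39,51)])
```

```text
ear tips [[97.0, 57.0], [111.0, 67.0], [82.0, 57.0], [97.0, 67.0], [67.0, 57.0], [83.0, 67.0]]
foot corner [[62.0, 96.0], [34.0, 96.0]]
ear tips [[691.0, 56.0], [677.0, 66.0], [706.0, 56.0], [691.0, 66.0], [721.0, 56.0], [705.0, 66.0]]
foot corner [[730.0, 95.0], [758.0, 95.0]]
plate far [[25.0, 144.0], [767.0, 142.0]]
far V tops [[183.0, 39.0], [180.0, 13.0], [306.0, 39.0], [305.0, 13.0], [332.0, 39.0], [331.0, 13.0], [456.0, 38.0], [457.0, 12.0], [482.0, 38.0], [483.0, 12.0], [606.0, 38.0], [608.0, 13.0]]
```

```bash
python3 -m jog '[-1,6,0,0,0,0, -1,12,0,0,0,0, -1,16,0,0,0,0, -1,18,0,0,0,0, -1,18,0,0,0,0]' - 60
python3 -m jog '[0,2,0,0,0,0, 0,4,0,0,0,0, 0,6,0,0,0,0, 0,6,0,0,0,0, 0,6,0,0,0,0]'
python3 -m jog '[0,2,0,0,0,0, 0,4,0,0,0,0, 0,4,0,0,0,0]'
python3 - <<'E'
from h import *
w=manip.camera("wrist"); save(w,"w24.png"); to(((*C,102),Rt(-100.9,0)))
E
```

```text
clock: 41.37
eef_pos: [544.7, -174.7, 130.3]
eef_rot: [-1.572, 0.0, -1.763]
wrist_force: [0.1, -0.2, -1.3]
finger_gap: 59.6
clock: 41.78
eef_pos: [545.0, -174.9, 125.1]
eef_rot: [-1.57, -0.0, -1.763]
wrist_force: [0.3, -0.8, 2.0]
finger_gap: 59.7
clock: 42.03
eef_pos: [545.2, -174.9, 121.4]
eef_rot: [-1.569, -0.0, -1.763]
wrist_force: [0.0, -0.3, 4.4]
finger_gap: 59.4
row [-0.3, 19.4, -0.6] [-0.1, -0.1, 0.0] dist 19.0 ang 0.0
now [ 545.2 -174.9  121.4] [ -89.9   -0.  -101. ]
```

View pics/w24.png

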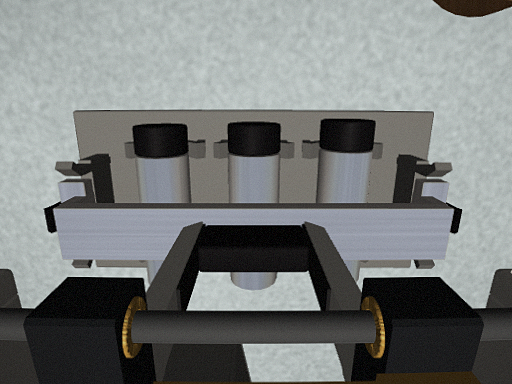

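Bar sits between the guides and the hooks are bending (force rising, ~5.5 N). Continue down in small steps.

```bash
python3 -m jog '[0,2,0,0,0,0, 0,4,0,0,0,0, 0,6,0,0,0,0, 0,6,0,0,0,0]'
python3 -m jog '[0,2,0,0,0,0, 0,4,0,0,0,0, 0,6,0,0,0,0, 0,6,0,0,0,0]'
python3 -m jog '[0,2,0,0,0,0, 0,4,0,0,0,0, 0,4,0,0,0,0]'
python3 -m jog '[0,2,0,0,0,0, 0,3,0,0,0,0, 0,3,0,0,0,0]'
```

```text
clock: 42.42
eef_pos: [544.7, -174.8, 114.5]
eef_rot: [-1.571, 0.0, -1.763]
wrist_force: [0.5, -0.7, 1.5]
finger_gap: 59.3
clock: 42.75
eef_pos: [544.6, -174.7, 108.3]
eef_rot: [-1.572, 0.0, -1.763]
wrist_force: [0.6, 0.3, -2.1]
finger_gap: 59.6
clock: 43.0
eef_pos: [544.5, -174.6, 104.0]
eef_rot: [-1.572, 0.0, -1.763]
wrist_force: [-0.6, -0.4, -4.2]
finger_gap: 59.8
clock: 43.25
eef_pos: [544.8, -174.8, 102.2]
eef_rot: [-1.571, -0.0, -1.763]
wrist_force: [-3.9, 0.8, 6.7]
finger_gap: 59.6
```

```bash
python3 -m jog '[0,1,0,0,0,0, 0,2,0,0,0,0, 0,2,0,0,0,0]'
python3 -m jog '[0,1,0,0,0,0, 0,1,0,0,0,0]'
python3 - <<'E'
from h import *
w=manip.camera("wrist"); save(w,"w25.png"); to()
s=manip.camera("scene"); save(s,"s25.png");cv2.imwrite(f'pics/s25z.png',cv2.resize(s["img"][180:290,160:290,::-1],None,fx=5,fy=5,interpolation=cv2.INTER_CUBIC))
E
```

```text
clock: 43.5
eef_pos: [544.8, -174.8, 102.1]
eef_rot: [-1.57, -0.0, -1.763]
wrist_force: [-13.7, 4.6, 27.6]
finger_gap: 59.4
clock: 43.67
eef_pos: [544.8, -174.8, 102.1]
eef_rot: [-1.57, -0.0, -1.763]
wrist_force: [-19.2, 5.6, 37.1]
finger_gap: 59.4
now [ 544.8 -174.8  102.1] [ -90.   -0. -101.]
```

View pics/w25.png

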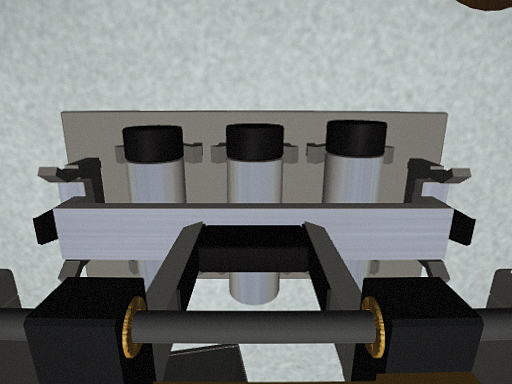

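View pics/s25z.png

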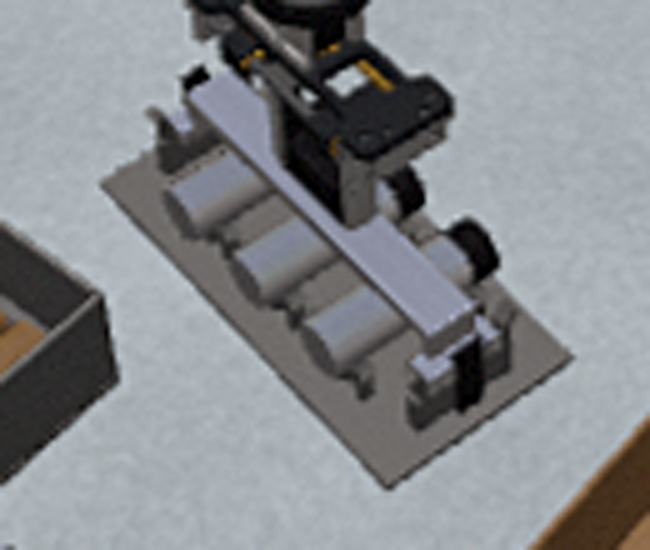

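```bash
python3 -m jog '[0,-3,0,0,0,0, 0,-3,0,0,0,0]'
python3 -m jog '[0,0,0,0,0,0, 0,0,0,0,0,0, 0,0,0,0,0,0, 0,0,0,0,0,0]' 80
python3 -m jog '[0,-30,0,0,0,0, 0,-70,0,0,0,0, 0,-110,0,0,0,0, 0,-150,0,0,0,0, 0,-150,0,0,0,0]'
python3 - <<'E'
from h import *
to(((480,60,280),Rt(-100.9,0)))
w=manip.camera("wrist"); save(w,"w26.png")
E
```

```text
clock: 43.93
eef_pos: [544.9, -174.8, 102.4]
eef_rot: [-1.57, -0.0, -1.763]
wrist_force: [0.5, 0.9, -1.3]
finger_gap: 59.9
clock: 44.27
eef_pos: [544.8, -174.8, 101.6]
eef_rot: [-1.571, 0.0, -1.763]
wrist_force: [-0.8, -0.4, -0.1]
finger_gap: 79.4
clock: 44.68
eef_pos: [546.7, -175.5, 260.0]
eef_rot: [-1.56, -0.002, -1.763]
wrist_force: [0.7, -1.0, 0.6]
finger_gap: 79.8
row [-218.4, -21.7, -110.2] [-0.6, -0.1, 0.1] dist 246.0 ang 1.0
now [ 546.7 -175.5  260. ] [-8.94e+01 -1.00e-01 -1.01e+02]
```

View pics/w26.png

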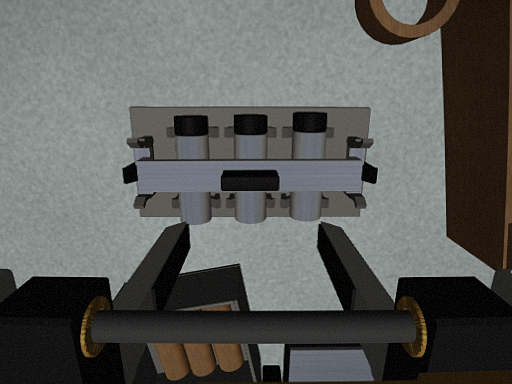

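```bash
python3 -m jog '[-40,-20,-20,0,0,0, -80,-20,-40,0,0,0, -120,-20,-60,0,0,0, -160,-20,-80,0,0,0, -200,-20,-100,0,0,0, -240,-20,-110,0,0,0, -280,-20,-110,0,0,0, -280,-20,-110,0,0,0]'
python3 - <<'E'
from h import *
s=manip.camera("scene"); save(s,"s27.png");cv2.imwrite(f'pics/s27z.png',cv2.resize(s["img"][175:285,165:285,::-1],None,fx=5.4,fy=5.4,interpolation=cv2.INTER_CUBIC))
to()
g=lambda p:((proj(s,p)-[165,175])*5.4).round()
for sg in (-1,1):
  # foot outer corners tops/bottoms if home, nearest side (v+)
  print([g((*(C+sg*137*u+b*28*v),z)).tolist() for b in(-1,1) for z in (40,52,67)], "plate end",[g((*(C+sg*126*u+b*18*v),78)).tolist() for b in (-1,1)])
t=manip.camera("top"); cv2.imwrite(f'pics/t27z.png',cv2.resize(t["img"][130:270,250:430,::-1],None,fx=4,fy=4,interpolation=cv2.INTER_CUBIC))
E
```

```text
clock: 45.4
eef_pos: [489.5, 125.0, 271.0]
eef_rot: [-1.572, 0.0, -1.76]
wrist_force: [0.1, 0.1, 0.4]
finger_gap: 79.9
now [489.8 125.6 270.7] [ -90.1    0.  -100.8]
[[224.0, 118.0], [223.0, 105.0], [221.0, 89.0], [150.0, 162.0], [149.0, 149.0], [146.0, 133.0]] plate end [[217.0, 95.0], [169.0, 123.0]]
[[510.0, 393.0], [511.0, 381.0], [511.0, 365.0], [434.0, 446.0], [434.0, 434.0], [434.0, 418.0]] plate end [[485.0, 350.0], [435.0, 384.0]]
```

View pics/s27z.png

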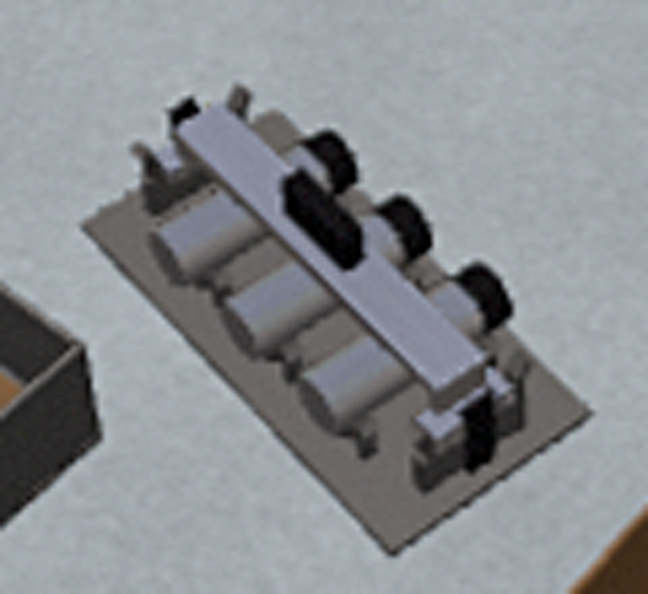

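View pics/t27z.png

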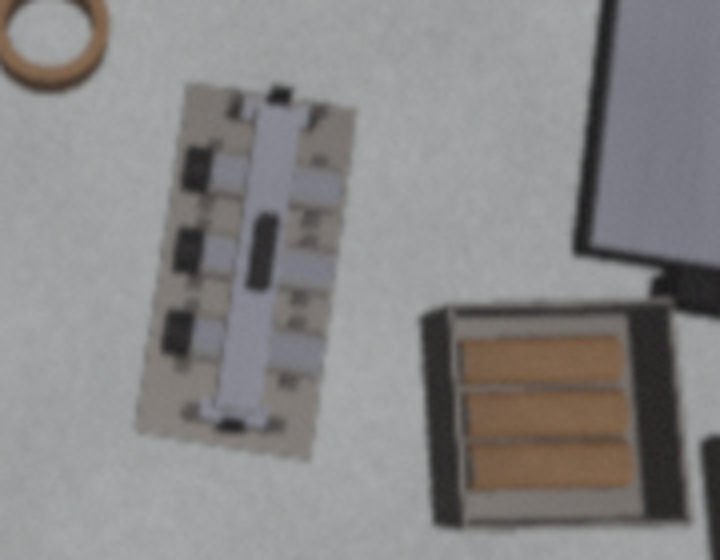

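```bash
python3 -c "
from cell import manip
s=manip.read_state(); print(s['clock'],s['qd'].round(3)); print(manip.sign_off())"
```

```text
45.5 [-0.067 -0.014  0.018 -0.01   0.001 -0.05 ]
the job is handed in; nothing more can be done
None
```

The job is done and handed in at about 45 s of the 210 s allowed. No verdict is reported on hand-in.

- **Tubes:** I moved all three cardboard tubes from the insert to the tote. The last top view shows them lying side by side inside it.
- **Flasks:** I picked up each of the three flasks with the tool tilted, turned it level and laid it in its own cradle, with all caps towards the robot's left (+y). The wrist and top views show each one lying along its cradle.
- **Bar:** I carried it by its rib, lowered it between the guides and pressed it straight down to a hard stop. The tool height there matched the calculated home position (about 102 mm). The force reached 37 N at the stop, and I then released the bar.
- **Bar seating check:** In the last scene picture both ends of the bar's top plate lie within about 1 pixel of where they should be when home. If it were still resting on the hooks, they would be about 5 pixels higher. The view down from above, taken just after release, shows both hooks at the ends of the bar.
- **Not checked directly:** I judged the hooks from the bar's height, the hard stop and the pictures, because their bend angle cannot be read.
- **Bystanders:** The arm stayed clear of the pen pot and the roll of tape. In the last views that showed them, neither appeared to have moved.

No checks failed. The first insert position estimates from the top and wrist cameras differed by about 6 mm, so I refined the position with the wrist camera before placing anything.

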